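Pack the model wagons and lock the stock case

ROBOT

A 6-joint arm with a two-finger parallel gripper is mounted at the origin on the work surface. World frame = base frame: x ahead of the robot, y to its left, z up, the work surface at z = 0. Lengths are in m, angles in rad, forces in N, time in s.
With the tool pointing down it reaches from about 0.375 to 0.925 m from the base axis. Payload 5.7 kg.
Tool frame: the origin (TCP) lies midway between the tips of the shut fingers; the grasp point (between the pads) lies 19 mm behind it (robot.grasp_offset is the distance from the TCP to the grasp point, in m); x points along the fingers, y is the direction in which the jaws open and shut, and the axes are right-handed (so a half turn about x gives the same grasp; the last joint's range is limited). The gripper opens to 88 mm and grips with 3 to 60 N. Pads are 20 mm wide; open, the fingers measure 115 mm over their backs; the gripper's body (75 mm by 178 mm) begins 61 mm behind the grasp point.
Start: joints at [-1.364, 0.359, 1.51, -0, 1.272, -0.115], TCP at [0.19, -0.569, 0.223] pointing down, gripper open.
Joint ranges: [-2.97, 2.97], [-1.01, 2.36], [0.21, 2.38], [-0.96, 4.11], [0.2, 2.71], [-2.98, 2.98]. Speed limits (rad/s): [2.39, 2.39, 3.14, 3.14, 3.14, 3.14].

INTERFACE

Orientations are given as a unit quaternion [x, y, z, w].
In Python, from cell import robot gives the robot as it stands.
- The arm moves only by the tool step_arm, never from a script. Its argument "targets" is text: rows parted by semicolons, each of 7 numbers parted by spaces: the shift along the world's x, y, z in units of 25 mm (1.0 is 25 mm), then the turn, a rotation vector about the world's x, y, z in units of 5 degrees (1.0 is 5 degrees), then the gripper command: -1 is shut, 1 is fully open, values between are in proportion. In form: tx ty tz ax ay az jaw; .... A call has 1 to 12 rows; each row shifts and turns the commanded pose from where the row before left it; what a row does not reach is not made up. A row lasts 1/10 s, in which the tool goes at most 50 mm and 8.59 degrees, less where a joint would pass 70% of its speed; a pose out of reach is approached as far as the arm can. A call with a number of a shift or a turn outside -1 to 1 is refused whole. A call with a gripper value outside its range is refused whole. The fingers move at their own pace and stop on an object; "newtons" is the grip in N (left out, the last holds). Time passes only in rows, so rows that do not move let the fingers close. It gives the time, the measured TCP pose, the force and the opening at its end, in the units of the state.
- robot.observe(): the state, without advancing time (a new reading comes with each control period).
- robot.grab_frame(name): name is "scene" or "side" or "wrist"; returns the picture (420x560x3 uint8, blue, green, red); there is no depth.
- robot.camera_info(name): a dict with "vfov" (degrees; the focal length in pixels is half the picture's height over the tangent of half this angle, whatever the lens; pixels are square), "cx", "cy" (the principal point, pixels), "dist" ([k1, k2, p1, p2, k3] as OpenCV has them; the pictures are not rectified), "xyz" and "attitude" of the camera in the world. Camera axes: x right, y up, looking along -z (the intrinsics and any distortion apply to the point x, -y, -z); pixel columns grow to the right and rows downward; lengths in m; the calibration is good to about 2 mm. A picture is of the moment at which its call begins: read the wrist's pose just before it. camera_info takes no time and is no camera call; for the wrist camera it gives the pose at the moment of the call.
- robot.sign_off(): hands the job in, once; it reports no verdict.
The state is a dict: "t": time; "joints": joint angles; "joint_velocities": joint speeds; "tau": joint torques, N m; "position": TCP position; "tcp_rot": TCP orientation; "ft_force": force on the tool from outside, world axes, zero at the start; "torque": the same for the moment, N m; "grip_width": finger opening in m.
Only numpy, scipy, OpenCV 4.12 (cv2) and the standard library are available. Lean on these libraries where they do the work, as an engineer would, in place of code of your own. Each camera call takes 0.05 s, during which the arm holds its last target. There are 200 camera calls.

TASK

Put the loose railway wagons away in the green stock case and lock it again: push the red snap button flush and draw the telescoping locking tube back to its next hole, slide the clear cover fully open, and stand every wagon on its wheels in the lanes, lengthwise and one to a lane. Then slide the cover fully shut, push the button flush again and run the tube out until the button snaps up in the first hole, so that the tube bars the cover. Leave the other things on the table where they are.

Things in the scene. Friction and masses are not known exactly. Their poses are not given: they have to be found in the camera images.
- case: Green stock case, fixed, 320 mm long (x, away from the robot) x 296 wide (y) x 76 high; origin: centre of its underside; turned up to 0.2 rad. Near part: open-topped compartment, inside x -152 to -4, y -140 to 140 mm; front wall 60 high, side rails 76. Far part: solid deck 60 high. Left (+y): pedestal with the telescoping locking tube, along y at x = 12 mm, that bars the far edge of the shut cover.
- lanes (a point): Centre of the compartment's floor, 6 mm above the table, on its middle rib; axes as the case's. Four lanes run along case x, 148 mm long, centre lines at case y = -93, -31, 31 and 93 mm from this point, parted by orange ribs 4 mm wide and 6 mm high; each takes one wagon lengthwise. Outer lane's centre line to side wall: 47 mm.
- cover (a joint): The clear cover in an aluminium frame (150 x 282 mm, underside 65, top 73 mm above the table): 0 m = shut, 0.145 m = fully open; slides along case +x (away from the robot) over the deck. About 1.5 N of friction; stays where left. Cannot open while the tube is run out across its path.
- cover_grip (a point): Centre of the red grip fin on the cover near its front edge: 12 mm thick (case x), 64 mm wide (case y), 30 mm tall, from 73 to 103 mm above the table. Moves with the cover; axes as the case's.
- sleeve (a joint): Sliding outer sleeve of the locking tube: square aluminium, 30 mm wide (case x), 114 mm long (case y), top 88 and underside 64 mm above the table. 0 m = run out across the cover's path (locked); 0.045 m = drawn back along case +y to the next hole (cover free). Stops at -0.001 and 0.046; 1.5 mm of play in a hole; 1.5 N of friction. It moves only with the button flush, or hidden under it between the holes.
- snap (a joint): Red snap button's travel downwards: 0 m = popped up through a hole (7 mm proud of the sleeve), 0.007 = flush. Dome 11 mm in diameter, spring returned, about 4.5 N to flush; within about 1 mm of flush the sleeve can move. Press until the fingertip rests on the sleeve, and push on; once the sleeve has gone some 7 mm the button stays hidden under it and pops up by itself at the next hole.
- snap_top (a point): Top of the red snap button's dome, 95 mm above the table when popped up. The button moves only up and down, at case x = 12, y = 185 mm. Axes as the case's.
- collar_in (a point): On the yellow collar (30 mm wide, 8 thick, rising 10 above the sleeve's top) at the cover end of the sleeve: middle of its face that looks to case +y, 5 mm above the sleeve's top, 18 mm from the nearer hole's centre. A fingertip holding the button down in that hole pushes the sleeve out (case -y) against this face. Moves with the sleeve; axes as the case's.
- collar_out (a point): The same on the yellow collar at the far end of the sleeve: its face looks to case -y, 81 mm from the other collar's face and 18 mm from the other hole's centre. A fingertip holding the button down in that hole pushes the sleeve back (case +y) against it. The holes are 45 mm apart.
- wagon_brown_mid (a point): Centre, half-way up, of the brown van with a grey roof: 100 mm long (its x) x 34 mm wide (its y) x 50 mm tall, 80 to 160 g, low centre of mass, standing on its wheels (this point is 25 mm above what it stands on). Smooth sides to grasp across the width from 14 mm to 48 mm above its wheels. May be absent.
- wagon_yellow_mid (a point): Centre, half-way up, of the yellow open wagon with grey ribs and a plank load: 100 mm long (its x) x 34 mm wide (its y) x 50 mm tall, 80 to 160 g, low centre of mass, standing on its wheels (this point is 25 mm above what it stands on). Smooth sides to grasp across the width from 14 mm to 48 mm above its wheels. May be absent.
- wagon_blue_mid (a point): Centre, half-way up, of the blue cool van with a white stripe and white roof: 100 mm long (its x) x 34 mm wide (its y) x 50 mm tall, 80 to 160 g, low centre of mass, standing on its wheels (this point is 25 mm above what it stands on). Smooth sides to grasp across the width from 14 mm to 48 mm above its wheels. May be absent.
- wagon_red_mid (a point): Centre, half-way up, of the red open wagon with grey ribs and a plank load: 100 mm long (its x) x 34 mm wide (its y) x 50 mm tall, 80 to 160 g, low centre of mass, standing on its wheels (this point is 25 mm above what it stands on). Smooth sides to grasp across the width from 14 mm to 48 mm above its wheels. May be absent.
- wagon_brown: The same brown wagon; origin: centre of its underside. May be absent.
- wagon_yellow: The same yellow wagon; origin: centre of its underside. May be absent.
- wagon_blue: The same blue wagon; origin: centre of its underside. May be absent.
- wagon_red: The same red wagon; origin: centre of its underside. May be absent.
- station: Model station house, 76 x 72 x 76 mm; bystander, to be left alone. Origin: centre of its underside.
- fir_tree: Model fir tree, 44 mm wide, 85 mm tall; bystander, to be left alone. Origin: centre of its underside.
- paint_pot: Small glass paint pot with blue lid, 34 mm wide, 45 mm tall; bystander, to be left alone. Origin: centre of its underside.
- driver: Screwdriver, 130 mm long, lying; bystander, to be left alone. Origin: centre of its underside.
- glue: White glue bottle with orange cap, 36 mm wide, 90 mm tall; bystander, to be left alone. Origin: centre of its underside.
- buffer_stop: Red model buffer stop, 30 x 45 x 33 mm; bystander, to be left alone. Origin: centre of its underside.
Mind the look-alikes: they are no part of the job. What is shaped like the wagon_brown but pink or purple is not meant.

How it is judged:
On the way, in this order (a step that is already met when the one before it is completed fails the run):
1. the tube is drawn back to the next hole and the button has popped up there (value of joint sleeve above 0.042 m and value of joint snap below 0.002 m), for 0.2 s.
2. the cover is fully open (all of step 1 and value of joint cover above 0.125 m), for 0.2 s.
3. every wagon stands in a lane, released, with the cover still open ((y of wagon_brown_mid in the frame of lanes between -0.126 and -0.077 m or y of wagon_brown_mid in the frame of lanes between -0.047 and -0.015 m or y of wagon_brown_mid in the frame of lanes between 0.015 and 0.047 m or y of wagon_brown_mid in the frame of lanes between 0.077 and 0.126 m) and x of wagon_brown_mid in the frame of lanes between -0.03 and 0.03 m and z of wagon_brown_mid in the frame of lanes between 0.02 and 0.029 m and angle between each of wagon_brown_mid, wagon_yellow_mid, wagon_blue_mid, wagon_red_mid's own z axis and vertical below 0.12 rad and angle between the x axis of each of wagon_brown_mid, wagon_yellow_mid, wagon_blue_mid, wagon_red_mid and the x axis of lanes, either way round below 0.3 rad and linear speed of each of wagon_brown, wagon_yellow, wagon_blue, wagon_red below 0.03 m/s and (y of wagon_yellow_mid in the frame of lanes between -0.126 and -0.077 m or y of wagon_yellow_mid in the frame of lanes between -0.047 and -0.015 m or y of wagon_yellow_mid in the frame of lanes between 0.015 and 0.047 m or y of wagon_yellow_mid in the frame of lanes between 0.077 and 0.126 m) and x of wagon_yellow_mid in the frame of lanes between -0.03 and 0.03 m and z of wagon_yellow_mid in the frame of lanes between 0.02 and 0.029 m and (y of wagon_blue_mid in the frame of lanes between -0.126 and -0.077 m or y of wagon_blue_mid in the frame of lanes between -0.047 and -0.015 m or y of wagon_blue_mid in the frame of lanes between 0.015 and 0.047 m or y of wagon_blue_mid in the frame of lanes between 0.077 and 0.126 m) and x of wagon_blue_mid in the frame of lanes between -0.03 and 0.03 m and z of wagon_blue_mid in the frame of lanes between 0.02 and 0.029 m and (y of wagon_red_mid in the frame of lanes between -0.126 and -0.077 m or y of wagon_red_mid in the frame of lanes between -0.047 and -0.015 m or y of wagon_red_mid in the frame of lanes between 0.015 and 0.047 m or y of wagon_red_mid in the frame of lanes between 0.077 and 0.126 m) and x of wagon_red_mid in the frame of lanes between -0.03 and 0.03 m and z of wagon_red_mid in the frame of lanes between 0.02 and 0.029 m and contact force between the fingers and wagon_brown below 0.1 N and contact force between the fingers and wagon_yellow below 0.1 N and contact force between the fingers and wagon_blue below 0.1 N and contact force between the fingers and wagon_red below 0.1 N and value of joint cover above 0.1 m), for 0.2 s.
4. the cover is shut (all of step 1 and value of joint cover below 0.004 m and (y of wagon_brown_mid in the frame of lanes between -0.126 and -0.077 m or y of wagon_brown_mid in the frame of lanes between -0.047 and -0.015 m or y of wagon_brown_mid in the frame of lanes between 0.015 and 0.047 m or y of wagon_brown_mid in the frame of lanes between 0.077 and 0.126 m) and x of wagon_brown_mid in the frame of lanes between -0.03 and 0.03 m and z of wagon_brown_mid in the frame of lanes between 0.02 and 0.029 m and angle between each of wagon_brown_mid, wagon_yellow_mid, wagon_blue_mid, wagon_red_mid's own z axis and vertical below 0.12 rad and angle between the x axis of each of wagon_brown_mid, wagon_yellow_mid, wagon_blue_mid, wagon_red_mid and the x axis of lanes, either way round below 0.3 rad and linear speed of each of wagon_brown, wagon_yellow, wagon_blue, wagon_red below 0.03 m/s and (y of wagon_yellow_mid in the frame of lanes between -0.126 and -0.077 m or y of wagon_yellow_mid in the frame of lanes between -0.047 and -0.015 m or y of wagon_yellow_mid in the frame of lanes between 0.015 and 0.047 m or y of wagon_yellow_mid in the frame of lanes between 0.077 and 0.126 m) and x of wagon_yellow_mid in the frame of lanes between -0.03 and 0.03 m and z of wagon_yellow_mid in the frame of lanes between 0.02 and 0.029 m and (y of wagon_blue_mid in the frame of lanes between -0.126 and -0.077 m or y of wagon_blue_mid in the frame of lanes between -0.047 and -0.015 m or y of wagon_blue_mid in the frame of lanes between 0.015 and 0.047 m or y of wagon_blue_mid in the frame of lanes between 0.077 and 0.126 m) and x of wagon_blue_mid in the frame of lanes between -0.03 and 0.03 m and z of wagon_blue_mid in the frame of lanes between 0.02 and 0.029 m and (y of wagon_red_mid in the frame of lanes between -0.126 and -0.077 m or y of wagon_red_mid in the frame of lanes between -0.047 and -0.015 m or y of wagon_red_mid in the frame of lanes between 0.015 and 0.047 m or y of wagon_red_mid in the frame of lanes between 0.077 and 0.126 m) and x of wagon_red_mid in the frame of lanes between -0.03 and 0.03 m and z of wagon_red_mid in the frame of lanes between 0.02 and 0.029 m), for 0.2 s.
5. the tube is run out and the button has popped up in the first hole (value of joint sleeve below 0.003 m and value of joint snap below 0.002 m and value of joint cover below 0.004 m), for 0.2 s.
At the end, for the whole second after the job is handed in: Wagons at rest on their wheels (tilt under 0.12 rad), each between the ribs of one lane (centre within 16 mm of its line, or nearer a side wall; 30 mm of its middle), lengthwise to 0.3 rad; cover shut to 4 mm, tube run out to 3 mm, button up to within 2 mm; nothing held (all of step 5 and (y of wagon_brown_mid in the frame of lanes between -0.126 and -0.077 m or y of wagon_brown_mid in the frame of lanes between -0.047 and -0.015 m or y of wagon_brown_mid in the frame of lanes between 0.015 and 0.047 m or y of wagon_brown_mid in the frame of lanes between 0.077 and 0.126 m) and x of wagon_brown_mid in the frame of lanes between -0.03 and 0.03 m and z of wagon_brown_mid in the frame of lanes between 0.02 and 0.029 m and angle between each of wagon_brown_mid, wagon_yellow_mid, wagon_blue_mid, wagon_red_mid's own z axis and vertical below 0.12 rad and angle between the x axis of each of wagon_brown_mid, wagon_yellow_mid, wagon_blue_mid, wagon_red_mid and the x axis of lanes, either way round below 0.3 rad and linear speed of each of wagon_brown, wagon_yellow, wagon_blue, wagon_red below 0.03 m/s and (y of wagon_yellow_mid in the frame of lanes between -0.126 and -0.077 m or y of wagon_yellow_mid in the frame of lanes between -0.047 and -0.015 m or y of wagon_yellow_mid in the frame of lanes between 0.015 and 0.047 m or y of wagon_yellow_mid in the frame of lanes between 0.077 and 0.126 m) and x of wagon_yellow_mid in the frame of lanes between -0.03 and 0.03 m and z of wagon_yellow_mid in the frame of lanes between 0.02 and 0.029 m and (y of wagon_blue_mid in the frame of lanes between -0.126 and -0.077 m or y of wagon_blue_mid in the frame of lanes between -0.047 and -0.015 m or y of wagon_blue_mid in the frame of lanes between 0.015 and 0.047 m or y of wagon_blue_mid in the frame of lanes between 0.077 and 0.126 m) and x of wagon_blue_mid in the frame of lanes between -0.03 and 0.03 m and z of wagon_blue_mid in the frame of lanes between 0.02 and 0.029 m and (y of wagon_red_mid in the frame of lanes between -0.126 and -0.077 m or y of wagon_red_mid in the frame of lanes between -0.047 and -0.015 m or y of wagon_red_mid in the frame of lanes between 0.015 and 0.047 m or y of wagon_red_mid in the frame of lanes between 0.077 and 0.126 m) and x of wagon_red_mid in the frame of lanes between -0.03 and 0.03 m and z of wagon_red_mid in the frame of lanes between 0.02 and 0.029 m and contact force between the fingers and wagon_brown below 0.1 N and contact force between the fingers and wagon_yellow below 0.1 N and contact force between the fingers and wagon_blue below 0.1 N and contact force between the fingers and wagon_red below 0.1 N); the robot touches nothing.
It fails at once if one of the other things (station, tree, paint pot, screwdriver, glue, buffer stop) is moved more than 50 mm (distance of any of station, fir_tree, paint_pot, driver, glue, buffer_stop from where it was at the start of the episode above 0.05 m).
Of wagon_brown, wagon_yellow, wagon_blue, wagon_red only 3 to 4 are there at a start; the rules pass over those that are not, and their reading is None.
At some moment in a run one of wagon_brown, wagon_yellow, wagon_blue, wagon_red may be knocked a few centimetres aside while the robot is not near it.
It also fails if it takes over 208 s, if anything falls off the work surface, if the arm or the gripper's body presses on something with over 40 N, if the wrist force passes 120 N, or if a joint passes its speed limit or range.

## Working session

There is one attempt and no reset: what is moved stays moved. The work goes in short steps, Python scripts to look and compute and a tool call to move; the robot and the scene stay as the last step left them, time stands still between calls to the robot, and variables do not carry over. Pictures are saved under pics/ and viewed, about 12 in all and at most 16, crops included, and the job is handed in when it is done.

Besides the shell and the picture viewer there is one more tool, called as a command line: name --argument value ..., lists and objects as JSON in quotes. step_arm: Moves the arm, as the interface text tells. Its arguments: {"type":"object","properties":{"targets":{"type":"string"},"newtons":{"type":"number"}},"required":["targets"]}

```bash
ls; mkdir -p pics
python3 - <<'E'
from cell import robot
import cv2,json
print(robot.observe())
for n in("scene","side","wrist"):
    print(n,robot.camera_info(n)); cv2.imwrite(f"pics/{n}0.png",robot.grab_frame(n))
import numpy as np
E
```

```text
pics
{'t': 0.0, 'joints': array([-1.36408417e+00,  3.59467196e-01,  1.51142083e+00, -1.86149646e-05,
        1.27248024e+00, -1.15120306e-01]), 'joint_velocities': array([-0.00021049, -0.00068711, -0.00012196,  0.00056973,  0.00109929,
       -0.00034894]), 'tau': array([ 1.33847119e-03, -5.15373838e+01, -2.70724958e+01,  6.77360035e-02,
        3.47144553e-02, -1.30217913e-04]), 'position': array([ 0.18961763, -0.56853365,  0.22183651]), 'tcp_rot': array([-0.69793599, -0.11392323,  0.69800603, -0.11266958]), 'ft_force': array([ 0.4645396 ,  0.11560326, -0.05850561]), 'torque': array([ 0.01077072, -0.01420843,  0.04276511]), 'grip_width': 0.0875050138662995}
scene {'vfov': 45.045726542548984, 'cx': 275.8135155932615, 'cy': 210.93154578246174, 'dist': array([-0.16845466,  0.        ,  0.        ,  0.        ,  0.        ]), 'xyz': array([0.84802557, 0.53117814, 1.00483703]), 'attitude': array([0.07138762, 0.30552201, 0.9246103 , 0.2159998 ])}
side {'vfov': 43.76324308957156, 'cx': 286.75172025123925, 'cy': 208.81942188408814, 'dist': array([-0.08385925,  0.        ,  0.        ,  0.        ,  0.        ]), 'xyz': array([ 0.10052173, -1.24922539,  0.86583038]), 'attitude': array([ 0.47265801, -0.08494899, -0.13978754,  0.86593159])}
wrist {'vfov': 67.99963063922496, 'cx': 280.33653617612407, 'cy': 206.79453984828288, 'dist': array([-0.0091963,  0.       ,  0.       ,  0.       ,  0.       ]), 'xyz': array([ 0.2686528 , -0.543174  ,  0.38419384]), 'attitude': array([-0.12199588,  0.08811615, -0.57829478,  0.80182772])}
```

View pics/scene0.png

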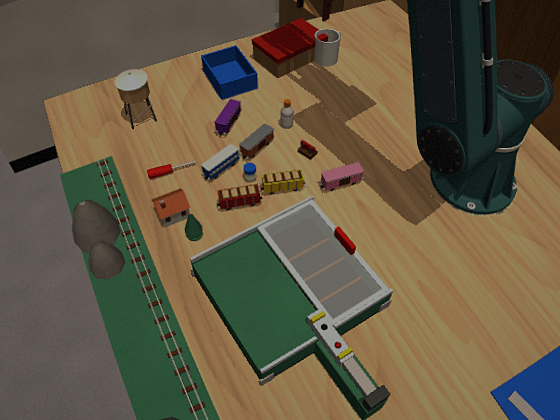

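View pics/side0.png

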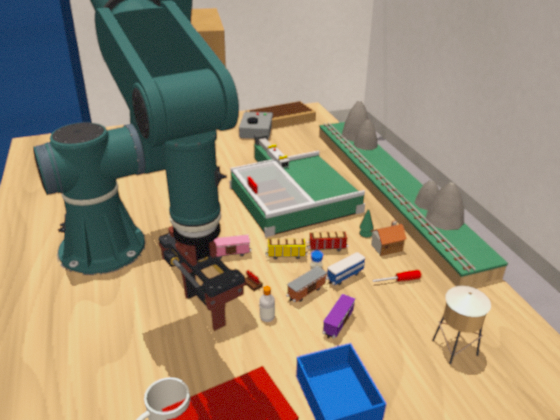

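Scene view: brown van at (257,140), blue at (221,162), yellow at (283,182) and red at (239,197). The look-alikes are purple (228,116) and pink (342,178). The case is around (290,290), with the button near (338,345). I'll enlarge both areas to confirm and measure.

```bash
cat > h.py <<'E'
from cell import robot
import cv2, numpy as np
from scipy.spatial.transform import Rotation as R
from scipy.optimize import least_squares
def cam(n):
    c=robot.camera_info(n); f=210/np.tan(np.radians(c["vfov"]/2))
    K=np.array([[f,0,c["cx"]],[0,f,c["cy"]],[0,0,1.]]); A=R.from_quat(c["attitude"]).as_matrix()
    return K,np.array(c["dist"]),A,np.array(c["xyz"])
def proj(P,C):
    K,d,A,X=C; p=(np.atleast_2d(P)-X)@A*[1,-1,-1]
    return cv2.projectPoints(p.reshape(-1,1,3),np.zeros(3),np.zeros(3),K,d)[0][:,0]
def unproj(uv,z,C):
    K,d,A,X=C; n=cv2.undistortPoints(np.float64(uv).reshape(-1,1,2),K,d)[:,0]
    r=np.c_[n[:,0],-n[:,1],-np.ones(len(n))]@A.T
    return X+r*((np.asarray(z)-X[2])/r[:,2])[:,None]
def crop(im,x0,y0,w,h,s,name):
    o=cv2.resize(im[y0:y0+h,x0:x0+w],None,fx=s,fy=s,interpolation=cv2.INTER_CUBIC)
    for k in range(0,w,20): cv2.putText(o,str(x0+k),(k*s,9),0,.33,(255,255,255),1); o[:5,k*s]=255; 
    for k in range(0,h,20): cv2.putText(o,str(y0+k),(0,k*s+4),0,.33,(255,255,255),1)
    cv2.imwrite(name,o)
E
python3 - <<'E'
from h import *
im=cv2.imread("pics/scene0.png")
crop(im,190,95,180,120,4,"pics/c1.png"); crop(im,185,190,220,225,2,"pics/x.png")
crop(im,190,195,205,200,3,"pics/c2.png")
E
```

```text
(no output)
```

View pics/c1.png

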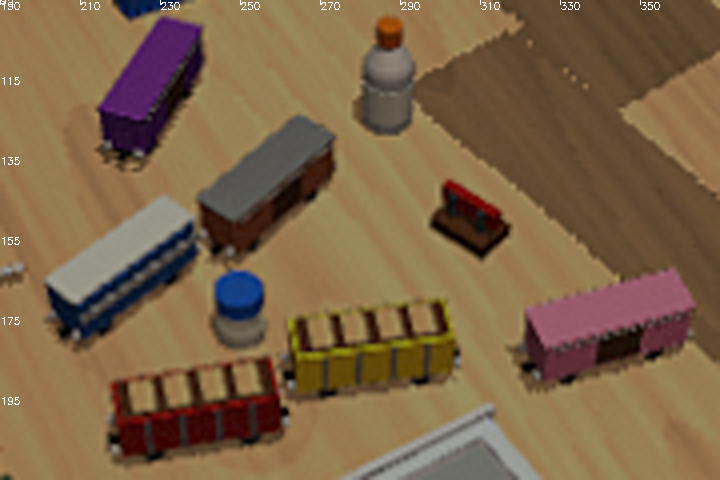

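View pics/c2.png

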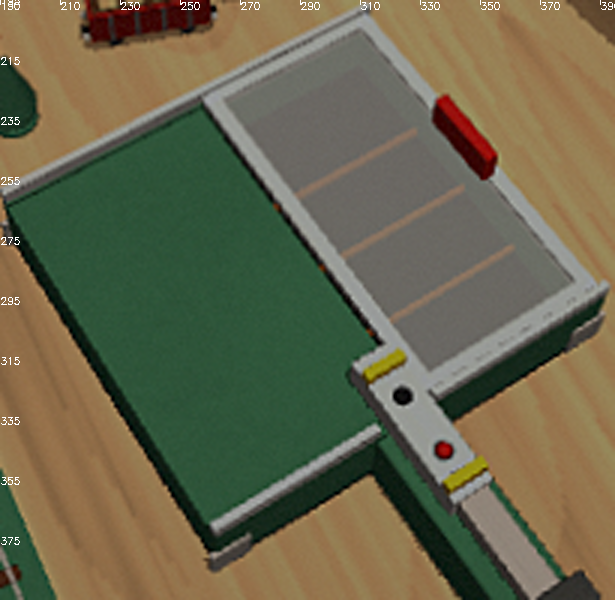

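c1 confirms the four wagons: brown with grey roof, blue with white roof, and the yellow and red open ones. Pink and purple are the decoys. c2 shows the button at (338,345), the empty hole at (324,327) and the fin at (345,240). Next I fit poses.

```bash
cat > fit.py <<'E'
from h import *
def fit(L,uv,C,x0,z=None):
    L=np.array(L,float)
    def W(q): 
        c,s=np.cos(q[2]),np.sin(q[2]); return np.c_[q[0]+c*L[:,0]-s*L[:,1],q[1]+s*L[:,0]+c*L[:,1],L[:,2]]
    r=least_squares(lambda q:(proj(W(q),C)-uv).ravel(),x0,loss="soft_l1",x_scale=[.1,.1,.1])
    return r.x,(proj(W(r.x),C)-uv)
def c2w(q,p):
    c,s=np.cos(q[2]),np.sin(q[2]); return np.array([q[0]+c*p[0]-s*p[1],q[1]+s*p[0]+c*p[1]])
E
python3 - <<'E'
from fit import *
C=cam("scene")
uv=np.array([[444,449],[403,396],[368,14],[607,286],[212,530],[5,197]])/3+[190,195]
L=[[.012,.185,.094],[.012,.140,.088],[-.16,-.148,.076],[-.16,.148,.076],[.16,.148,.076],[.16,-.148,.076]]
q,e=fit(L,uv,C,[.6,.1,0]); print("case",q.round(4)); print(e.round(1))
for n,p in dict(brown=[[198,192],[303,115],[336,135],[240,218]],blue=[[47,277],[165,197],[195,218],[80,307]],
 yellow=[[290,318],[443,299],[455,332],[297,353]],red=[[112,384],[270,358],[282,392],[120,417]]).items():
    P=unproj(np.array(p)/4+[190,95],.05,C)[:,:2]; d=P[1]-P[0]+P[2]-P[3]
    print(n,P.mean(0).round(4),"yaw",np.arctan2(d[1],d[0]).round(3),"len",np.linalg.norm(d)/2,"wid",np.linalg.norm(P[0]+P[1]-P[2]-P[3])/2)
for n,p,z in [("pot",[238,290],.045),("buf",[472,225],.02),("glue",[388,45],.085),("pink",[610,310],.05)]: print(n,unproj(np.array([p])/4+[190,95],z,C).round(3))
for n,p,z in [("fir",[193,215],.085)]: print(n,unproj(np.array([p]),z,C).round(3))
print("fin",unproj(np.array([[466,133]])/3+[190,195],.103,C), "expect?",c2w(q,[-.14,0]))
E
```

```text
case [0.59   0.0753 0.1038]
[[-0.  -0.1]
 [-0.2  0.5]
 [-0.2 -4. ]
 [ 1.1  0.5]
 [ 0.7  0.6]
 [-1.9 -2.6]]
brown [ 0.4682 -0.3468] yaw -2.747 len 0.09877790623626709 wid 0.03318777967314009
blue [ 0.5849 -0.3198] yaw -2.794 len 0.10100686985726023 wid 0.03105390905388198
yellow [ 0.4712 -0.1917] yaw 2.85 len 0.09775255316378474 wid 0.028211233385895814
red [ 0.5884 -0.1946] yaw 2.884 len 0.0980298984145162 wid 0.026944334897954444
pot [[ 0.532 -0.259  0.045]]
buf [[ 0.36  -0.263  0.02 ]]
glue [[ 0.363 -0.382  0.085]]
pink [[ 0.332 -0.137  0.05 ]]
fir [[ 0.718 -0.153  0.085]]
fin [[0.45189821 0.06492344 0.103     ]] expect? [0.45078972 0.06076193]
```

```bash
cat >> h.py <<'E'
def st():
    o=robot.observe(); M=R.from_quat(o["tcp_rot"]).as_matrix()
    y=np.degrees(np.arctan2(M[1,1],M[0,1]))
    return o,np.array(o["position"]),y,M
def plan(goal,yaw=None,mod=180):
    """print displacement to goal in units (25mm, 5deg)"""
    o,p,y,M=st(); d=(np.array(goal)-p)/.025
    t=None if yaw is None else ((yaw-y+mod/2)%mod-mod/2)/5
    print("d",d.round(2),"yaw",round(y,1),"turn",t,"tilt x",M[:,0].round(3),"j",o["joints"].round(2),"w",round(o["grip_width"],4),"t",round(o["t"],2))
E
python3 - <<'E'
from fit import *
q=[.59,.0753,.1038]
b=c2w(q,[.012,.185]); print(b); plan([*b,.25],np.degrees(q[2]))
E
```

```text
[0.58276688 0.26054762]
d [15.73 33.17  1.12] yaw -71.6 turn 15.50196259730311 tilt x [-0.     0.001 -1.   ] j [-1.36  0.36  1.51 -0.    1.27 -0.12] w 0.0877 t 0.15
```

step_arm --targets "0.44 0.92 0.1 0 0 0.43 -1;0.44 0.92 0.1 0 0 0.43 -1;0.44 0.92 0.1 0 0 0.43 -1;0.44 0.92 0.1 0 0 0.43 -1;0.44 0.92 0.1 0 0 0.43 -1;0.44 0.92 0.1 0 0 0.43 -1;0.44 0.92 0.1 0 0 0.43 -1;0.44 0.92 0.1 0 0 0.43 -1;0.44 0.92 0.1 0 0 0.43 -1;0.44 0.92 0.1 0 0 0.43 -1;0.44 0.92 0.1 0 0 0.43 -1;0.44 0.92 0.1 0 0 0.43 -1"

```text
t: 1.35
position: [0.3219, -0.292, 0.2526]
tcp_rot: [-0.655, -0.267, 0.655, -0.267]
ft_force: [0.6, -0.3, 0.8]
grip_width: 0.0006
```

step_arm --targets "0.44 0.92 0 0 0 0.43 -1;0.44 0.92 0 0 0 0.43 -1;0.44 0.92 0 0 0 0.43 -1;0.44 0.92 0 0 0 0.43 -1;0.44 0.92 0 0 0 0.43 -1;0.44 0.92 0 0 0 0.43 -1;0.44 0.92 0 0 0 0.43 -1;0.44 0.92 0 0 0 0.43 -1;0.44 0.92 0 0 0 0.43 -1;0.44 0.92 0 0 0 0.43 -1;0.44 0.92 0 0 0 0.43 -1;0.44 0.92 0 0 0 0.43 -1"

```text
t: 2.55
position: [0.4539, -0.0161, 0.2525]
tcp_rot: [-0.579, -0.406, 0.579, -0.406]
ft_force: [-0.3, -0.4, 0.1]
grip_width: 0.0006
```

step_arm --targets "0.44 0.92 0 0 0 0.43 -1;0.44 0.92 0 0 0 0.43 -1;0.44 0.92 0 0 0 0.43 -1;0.44 0.92 0 0 0 0.43 -1;0.44 0.92 0 0 0 0.43 -1;0.44 0.92 0 0 0 0.43 -1;0.44 0.92 0 0 0 0.43 -1;0.44 0.92 0 0 0 0.43 -1;0 0 0 0 0 0 -1;0 0 0 0 0 0 -1"

```text
t: 3.55
position: [0.5413, 0.1668, 0.2521]
tcp_rot: [-0.511, -0.488, 0.512, -0.488]
ft_force: [-0.6, 0.3, -0.0]
grip_width: 0.0007
```

Run:
```python
from fit import *
plan([.583,.2605,.25],6)
C=cam("wrist"); im=robot.grab_frame("wrist"); cv2.imwrite("pics/w1.png",im); np.savez("w1.npz",*C)
crop(im,0,0,560,420,1,"pics/w1g.png")
```

```text
d [ 1.67  3.75 -0.09] yaw -2.7 turn 1.7463639198586889 tilt x [-0.001 -0.001 -1.   ] j [ 0.18  0.29  1.54 -0.    1.31  0.23] w 0.0007 t 3.55
```

View pics/w1g.png

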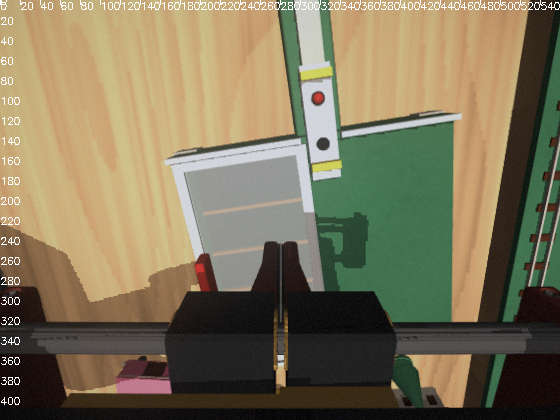

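Wrist view: button (318,98), hole (323,144), left rail from (166,161) to (461,116), fin at (203,272). I measure button and hole by centroid.

Run:
```python
from fit import *
C=tuple(np.load("w1.npz").values()); im=cv2.imread("pics/w1.png").astype(int)
def cen(m,x0,y0): v,u=np.nonzero(m); return np.array([u.mean()+x0,v.mean()+y0]),len(u)
s=im[80:115,300:336]; b,n=cen((s[...,2]>120)&(s[...,1]<80)&(s[...,0]<80),300,80)
s=im[130:158,310:338]; h,m=cen(s.sum(2)<150,310,130)
print(b,n,h,m); B=unproj([b],.093,C)[0]; H=unproj([h],.088,C)[0]; print(B,H,np.linalg.norm(B-H), "yaw",np.arctan2(-(B-H)[0],(B-H)[1]))
s=im[245:293,190:216]; f=(s[...,2]>120)&(s[...,1]<80); print("fin px",np.argwhere(f).min(0)+[245,190],np.argwhere(f).max(0)+[245,190])
for p in [(166,161),(461,116),(184,170),(300,155)]: print(p,unproj([p],.076 if p!=(184,170) else .073,C).round(4))
for q in ([.59,.0753,.1038],): print(c2w(q,[.012,.185]),c2w(q,[.012,.14]))
```

```text
[317.91764706  97.34117647] 85 [nan nan] 0
[0.58334292 0.25783858 0.093     ] [nan nan nan] nan yaw nan
fin px [263 194] [290 207]
(166, 161) [[0.419  0.2008 0.076 ]]
(461, 116) [[0.7347 0.2329 0.076 ]]
(184, 170) [[0.4363 0.1894 0.073 ]]
(300, 155) [[0.5651 0.2002 0.076 ]]
[0.58276688 0.26054762] [0.58742949 0.21578983]<stdin>:3: RuntimeWarning: Mean of empty slice.
  ret = ret.dtype.type(ret / rcount)
```

step_arm --targets "0.42 0.96 0 0 0 0.43 -1;0.42 0.96 0 0 0 0.43 -1;0.42 0.96 0 0 0 0.43 -1;0.42 0.96 0 0 0 0.43 -1;0 0 -1 0 0 0 -1;0 0 -1 0 0 0 -1;0 0 -1 0 0 0 -1;0 0 -1 0 0 0 -1;0 0 -1 0 0 0 -1;0 0 -0.7 0 0 0 -1;0 0 0 0 0 0 -1;0 0 0 0 0 0 -1"

```text
t: 4.8
position: [0.5836, 0.2619, 0.1104]
tcp_rot: [0.474, 0.525, -0.474, 0.524]
ft_force: [-0.1, -0.8, 0.7]
grip_width: 0.0003
```

Run:
```python
from fit import *
plan([.5828,.2625,.088],5.8)
im=robot.grab_frame("wrist"); crop(im,190,110,200,150,4,"pics/w2.png"); cv2.imwrite("pics/w2f.png",im)
C=cam("wrist"); print(proj([[.5828,.2585,.095],[*st()[1]]],C))
```

```text
d [-0.03  0.02 -0.9 ] yaw 5.8 turn 0.006060055868624658 tilt x [-0.001 -0.    -1.   ] j [ 0.31  0.53  1.54 -0.    1.08  0.21] w 0.0003 t 4.8
[[275.56465379 251.41592797]
 [278.42264545 257.85894152]]
```

View pics/w2.png

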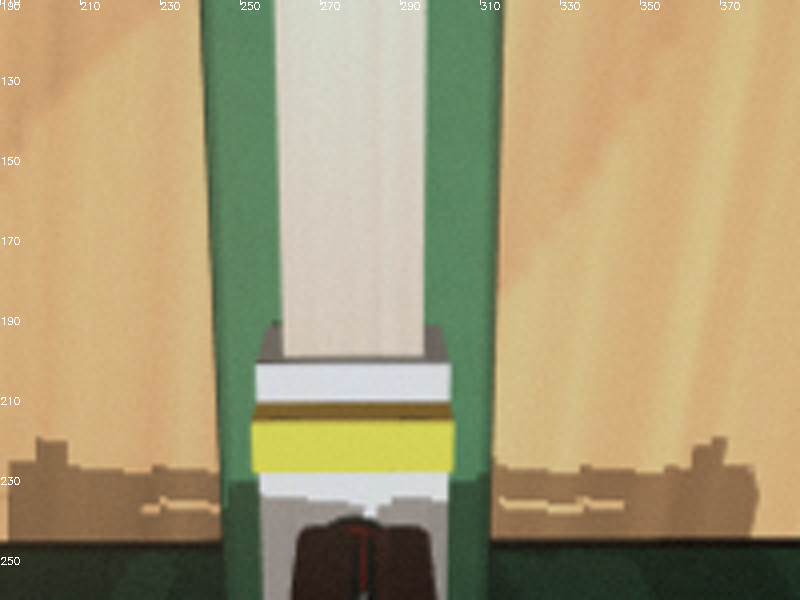

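The fingertip sits centred on the sleeve, and the collar's inner top edge is at row 228. Where is that face relative to the TCP?

Run:
```python
from fit import *
C=cam("wrist"); print(unproj([(278,228)],.098,C), unproj([(278,214.5)],.098,C),unproj([(255,214),(302,214)],.098,C), unproj([(263,241),(299,241)],.1104,C),st()[1])
```

```text
[[0.58268591 0.27550618 0.098     ]] [[0.58184405 0.28406516 0.098     ]] [[0.56820245 0.28301064 0.098     ]
 [0.59601701 0.28580374 0.098     ]] [[0.57458688 0.27159183 0.1104    ]
 [0.59494404 0.27363465 0.1104    ]] [0.58431397 0.26231844 0.111169  ]
```

step_arm --targets "0 0 -0.3 0 0 0 -1;0 0 -0.2 0 0 0 -1;0 0 -0.1 0 0 0 -1;0 0 0 0 0 0 -1;0 0 0 0 0 0 -1"

```text
t: 5.35
position: [0.5837, 0.2628, 0.0952]
tcp_rot: [0.474, 0.525, -0.474, 0.525]
ft_force: [-0.1, -0.4, 0.9]
grip_width: 0.0003
```

step_arm --targets "0 0 -0.1 0 0 0 -1;0 0 -0.1 0 0 0 -1;0 0 -0.06 0 0 0 -1;0 0 0 0 0 0 -1;0 0 0 0 0 0 -1"

```text
t: 5.85
position: [0.5839, 0.2628, 0.0888]
tcp_rot: [0.474, 0.525, -0.474, 0.525]
ft_force: [0.1, 0.3, 3.4]
grip_width: 0.0006
```

step_arm --targets "0 0 -0.05 0 0 0 -1;0 0 -0.04 0 0 0 -1;0 0 0 0 0 0 -1;0 0 0 0 0 0 -1"

```text
t: 6.25
position: [0.584, 0.2629, 0.0882]
tcp_rot: [0.474, 0.525, -0.474, 0.525]
ft_force: [-4.5, -1.3, 16.1]
grip_width: 0.0003
```

step_arm --targets "-0.02 0.2 0.02 0 0 0 -1;-0.02 0.2 0 0 0 0 -1;-0.02 0.2 0 0 0 0 -1;-0.02 0.2 0.05 0 0 0 -1;-0.02 0.2 0.05 0 0 0 -1;-0.02 0.2 0.02 0 0 0 -1;-0.02 0.2 0 0 0 0 -1;0 0 0 0 0 0 -1"

```text
t: 7.05
position: [0.5799, 0.2983, 0.0891]
tcp_rot: [0.474, 0.525, -0.474, 0.525]
ft_force: [-0.2, -0.1, 1.3]
grip_width: 0.0004
```

step_arm --targets "-0.02 0.15 0 0 0 0 -1;-0.02 0.15 0 0 0 0 -1;-0.01 0.1 0 0 0 0 -1;-0.01 0.08 0 0 0 0 -1;0 0.04 0 0 0 0 -1;0 0 0 0 0 0 -1;0 0 0 0 0 0 -1"

```text
t: 7.75
position: [0.5785, 0.3108, 0.0898]
tcp_rot: [0.474, 0.525, -0.474, 0.525]
ft_force: [-1.1, -1.1, -0.8]
grip_width: 0.0001
```

Run:
```python
from fit import *
im=robot.grab_frame("scene"); crop(im,290,290,120,120,5,"pics/s2.png")
```

```text
(no output)
```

View pics/s2.png

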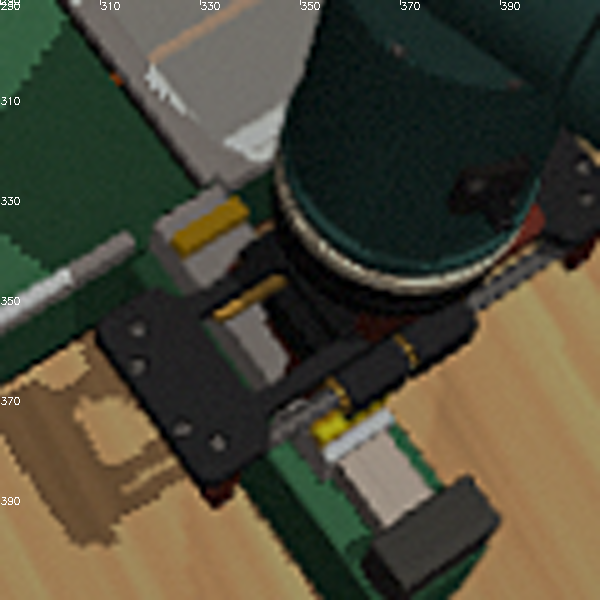

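The sleeve has travelled back, but the gripper hides the hole. I'll push a little more to feel the lock.

step_arm --targets "0 0.06 0 0 0 0 -1;0 0.06 0 0 0 0 -1;0 0 0 0 0 0 -1;0 0 0 0 0 0 -1"

```text
t: 8.2
position: [0.5785, 0.311, 0.0898]
tcp_rot: [0.472, 0.524, -0.475, 0.526]
ft_force: [-0.7, -10.1, 1.2]
grip_width: 0.0006
```

step_arm --targets "0 -0.15 0 0 0 0 -1;0 -0.05 0.6 0 0 0 -1;0 0 1 0 0 0 -1;0 0 1 0 0 0 -1;-0.34 -1 1 0 0 0 -1;-0.34 -1 1 0 0 0 -1;-0.34 -1 1 0 0 0 -1;-0.34 -1 0.8 0 0 0 -1;-0.34 -1 0 0 0 0 -1;-0.34 -1 0 0 0 0 -1;-0.34 -1 0 0 0 0 -1;-0.34 -1 0 0 0 0 0.2"

```text
t: 9.4
position: [0.511, 0.1086, 0.2516]
tcp_rot: [0.475, 0.524, -0.473, 0.525]
ft_force: [-0.2, 0.9, -0.3]
grip_width: 0.0051
```

step_arm --targets "-0.34 -1 0 0 0 0 -0.2;-0.34 -1 0 0 0 0 -0.2;-0.34 -1 0 0 0 0 -0.2;-0.34 -1 0 0 0 0 -0.2;-0.34 -1 0 0 0 0 -0.2;0 0 0 0 0 0 -0.2;0 0 0 0 0 0 -0.2"

```text
t: 10.1
position: [0.469, -0.016, 0.251]
tcp_rot: [0.475, 0.524, -0.474, 0.525]
ft_force: [-0.1, 0.1, 0.6]
grip_width: 0.0353
```

Run:
```python
from fit import *
plan([.452,.065,.1],5.8)
C=cam("wrist");im=robot.grab_frame("wrist"); s=robot.grab_frame("scene")
cv2.imwrite("pics/w3f.png",im); np.savez("w3.npz",*C)
a=cv2.resize(s[290:400,290:400],(420,420),interpolation=cv2.INTER_CUBIC)
cv2.imwrite("pics/w3.png",cv2.resize(np.hstack([im,a]),None,fx=.8,fy=.8))
```

```text
d [-0.68  3.24 -6.04] yaw 5.8 turn 0.009787845424702369 tilt x [ 0.002  0.001 -1.   ] j [-0.18  0.14  1.74  0.    1.26 -0.28] w 0.0353 t 10.1
```

View pics/w3.png

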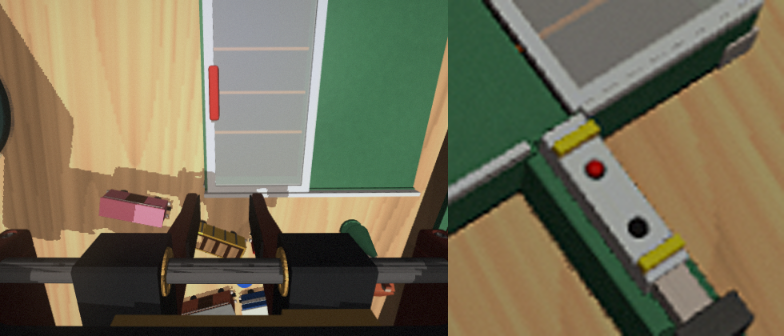

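The button has popped up in the cover-side hole. The fin is at about (267,116) full-frame, the ribs are at rows 60, 115 and 165, and the right rail is near row 238. I refine the case pose from these.

Run:
```python
from fit import *
C=tuple(np.load("w3.npz").values()); im=cv2.imread("pics/w3f.png").astype(int)
m=(im[...,2]>110)&(im[...,1]<90)&(im[...,0]<90); m[:,:250]=0; m[:,290:]=0; m[200:]=0
v,u=np.nonzero(m); print("fin",u.min(),u.max(),v.min(),v.max(),u.mean(),v.mean())
r=cv2.minAreaRect(np.c_[u,v].astype(np.float32)); print(r)
print("fin top",unproj([r[0]],.103,C), unproj([(u.min()+ .5*13,v.mean())],.103,C))
bl,g,rd=im[...,0],im[...,1],im[...,2]
om=(rd-bl>25); om[:,:275]=0; om[:,380:]=0; om[:40]=0; om[190:]=0
for lo,hi in ((45,75),(100,130),(150,180)):
    P=[]
    for c in (300,340,370):
        s=(rd-bl)[lo:hi,c-4:c+5].mean(1); w=np.clip(s-np.median(s)-5,0,None); P.append([c,lo+(w*np.arange(hi-lo)).sum()/w.sum()])
    X=unproj(P,.012,C)[:,:2]; print(np.round(P,1).tolist(),X.round(4).tolist(), "yaw",np.arctan2(*(X[-1]-X[0])[::-1]))
```

```text
fin 261 273 82 149 266.8506329113924 115.51139240506329
((266.7904968261719, 115.52420043945312), (67.14656829833984, 11.677663803100586), 88.85424041748047)
fin top [[0.4498959  0.05863258 0.103     ]] [[0.45057069 0.05871173 0.103     ]]
[[300.0, 60.7], [340.0, 60.5], [370.0, 60.4]] [[0.48, 0.1226], [0.527, 0.1275], [0.5623, 0.1313]] yaw 0.10583590761370085
[[300.0, 115.2], [340.0, 115.0], [370.0, 114.8]] [[0.4873, 0.0612], [0.5366, 0.0664], [0.5736, 0.0704]] yaw 0.1060288410100241
[[300.0, 164.8], [340.0, 164.6], [370.0, 164.4]] [[0.4946, -0.0002], [0.5462, 0.0053], [0.5849, 0.0094]] yaw 0.10575576481572302
```

step_arm --targets "-0.25 0.99 0 0 0 0 -0.2;-0.25 0.99 0 0 0 0 -0.2;-0.25 0.98 0 0 0 0 -0.2;0 0 -1 0 0 0 -0.2;0 0 -1 0 0 0 -0.2;0 0 -1 0 0 0 -0.2;0 0 -1 0 0 0 -0.2;0 0 -1 0 0 0 -0.2;0 0 -1 0 0 0 -0.2;0 0 -0.5 0 0 0 -0.2;0 0 -0.36 0 0 0 -0.2;0 0 0 0 0 0 -0.2"

```text
t: 11.4
position: [0.4491, 0.0586, 0.0776]
tcp_rot: [0.473, 0.526, -0.474, 0.525]
ft_force: [-0.8, 0.0, 0.0]
grip_width: 0.0353
```

step_arm --targets "0 0 0 0 0 0 -1;0 0 0 0 0 0 -1;0 0 0 0 0 0 -1;0 0 0 0 0 0 -1" --newtons 15

```text
t: 11.8
position: [0.4498, 0.0579, 0.079]
tcp_rot: [0.474, 0.525, -0.474, 0.525]
ft_force: [-1.0, 0.8, 4.2]
grip_width: 0.012
```

step_arm --targets "0.1 0.01 0.04 0 0 0 -1;0.3 0.03 0 0 0 0 -1;0.6 0.062 0 0 0 0 -1;0.6 0.062 0 0 0 0 -1;0.6 0.062 0 0 0 0 -1;0.6 0.062 0 0 0 0 -1;0.6 0.062 0 0 0 0 -1;0.6 0.062 0 0 0 0 -1;0.6 0.062 0 0 0 0 -1;0.6 0.062 0 0 0 0 -1;0.4 0.04 0 0 0 0 -1;0.2 0.02 0 0 0 0 -1"

```text
t: 13.0
position: [0.5931, 0.073, 0.079]
tcp_rot: [0.473, 0.526, -0.475, 0.524]
ft_force: [-13.7, 0.0, 9.9]
grip_width: 0.0121
```

step_arm --targets "0.2 0.02 0 0 0 0 -1;0.2 0.02 0 0 0 0 -1;0.1 0.01 0 0 0 0 -1;0 0 0 0 0 0 -1"

```text
t: 13.4
position: [0.5945, 0.0733, 0.0786]
tcp_rot: [0.468, 0.531, -0.48, 0.519]
ft_force: [-29.0, -3.0, 25.3]
grip_width: 0.0155
```

step_arm --targets "-0.5 -0.05 0 0 0 0 -1;0 0 0 0 0 0 -0.2;0 0 0 0 0 0 -0.2;0 0 0 0 0 0 -0.2;0 0 0 0 0 0 -0.2;0 0 1 0 0 0 0;0 0 1 0 0 0 0;0 0 1 0 0 0 0;0 0 1 0 0 0 0;-0.4 -0.9 1 0 0 -1 0;-0.4 -0.9 1 0 0 -1 0;-0.4 -0.9 1 0 0 -1 0"

```text
t: 14.6
position: [0.5648, 0.0045, 0.2556]
tcp_rot: [0.539, 0.457, -0.539, 0.458]
ft_force: [-0.1, 0.6, -0.4]
grip_width: 0.044
```

step_arm --targets "-0.4 -0.9 1 0 0 -1 0.5;-0.4 -0.9 0.4 0 0 -1 0.5;-0.4 -0.9 0 0 0 -1 0.5;-0.4 -0.9 0 0 0 -1 0.5;-0.4 -0.9 0 0 0 -1 0.5;-0.4 -0.9 0 0 0 -1 0.5;-0.4 -0.9 0 0 0 -1 0.5;-0.4 -0.9 0 0 0 -1 0.5;-0.4 -0.9 0 0 0 -1 0.5;-0.4 -0.9 0 0 0 -1 0.5;-0.4 -0.9 0 0 0 -1 0.5;-0.3 -0.8 0 0 0 -1 0.5"

```text
t: 15.8
position: [0.4469, -0.2638, 0.2897]
tcp_rot: [0.696, 0.126, -0.696, 0.127]
ft_force: [0.5, -0.4, -0.2]
grip_width: 0.0664
```

step_arm --targets "0 0 0 0 0 -0.6 0.5;0 0 0 0 0 0 0.5;0 0 0 0 0 0 0.5"

```text
t: 16.1
position: [0.4473, -0.2624, 0.2895]
tcp_rot: [0.699, 0.11, -0.698, 0.11]
ft_force: [0.2, 0.1, 0.3]
grip_width: 0.0656
```

Run:
```python
from fit import *
plan([.4682,-.3468,.1],-67.4)
C=cam("wrist");im=robot.grab_frame("wrist")
cv2.imwrite("pics/w4f.png",im); np.savez("w4.npz",*C)
crop(im,80,0,400,300,2,"pics/w4.png")
```

```text
d [ 0.84 -3.38 -7.58] yaw -72.1 turn 0.9369167958470797 tilt x [ 0. -0. -1.] j [-0.66  0.18  1.59  0.    1.37  0.59] w 0.0656 t 16.1
```

View pics/w4.png

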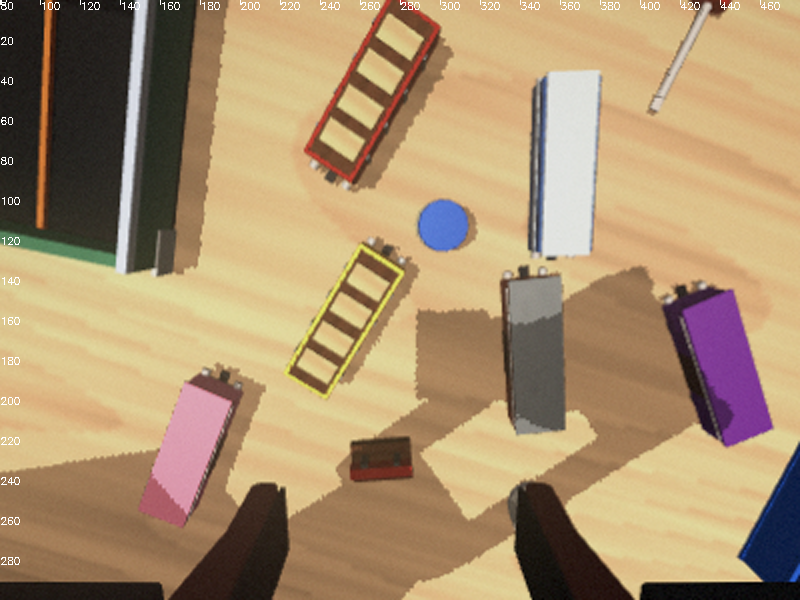

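Wrist view: compartment open. Tops (full-frame): brown (348,177), blue (364,82), yellow (253,160), red (266,45). Paint pot (301,112), glue near (345,255), purple and pink well apart from the wagons' sides.

```bash
cat > wag.py <<'E'
from fit import *
def top(p,s,off,C,z=.05):
    P=unproj(np.array(p)/s+off,z,C)[:,:2]; d=P[1]-P[2]+P[0]-P[3]
    return P.mean(0), np.degrees(np.arctan2(d[1],d[0])), np.linalg.norm(d)/2, np.linalg.norm(P[0]+P[3]-P[1]-P[2])/2
E
python3 - <<'E'
from wag import *
C=tuple(np.load("w4.npz").values())
for n,p in dict(brown=[[507,280],[558,275],[565,428],[515,434]],blue=[[546,73],[601,70],[591,255],[538,256]],
 yellow=[[362,244],[404,270],[328,396],[288,373]],red=[[389,0],[440,29],[354,182],[306,152]]).items():
    c,a,l,w=top(p,2,[80,0],C); print(n,c.round(4),"yaw",a.round(1),l.round(3),w.round(3))
q=(.590,.072,.104)
for y in (-.093,-.031,.031,.093): print("lane",y,c2w(q,[-.078,y]).round(4))
plan([.468,-.347,.01])
E
```

```text
brown [ 0.4719 -0.3495] yaw 24.3 0.103 0.033
blue [ 0.5867 -0.3252] yaw 19.4 0.104 0.033
yellow [ 0.4549 -0.223 ] yaw -13.7 0.097 0.031
red [ 0.5886 -0.1999] yaw -14.1 0.095 0.033
lane -0.093 [ 0.5221 -0.0286]
lane -0.031 [0.5156 0.0331]
lane 0.031 [0.5092 0.0947]
lane 0.093 [0.5028 0.1564]
d [  0.83  -3.39 -11.18] yaw -72.1 turn None tilt x [ 0.  0. -1.] j [-0.66  0.18  1.59  0.    1.37  0.59] w 0.0657 t 16.15
```

step_arm --targets "0.25 -0.87 0 0 0 0.32 0.5;0.25 -0.87 0 0 0 0.32 0.5;0.24 -0.87 0 0 0 0.32 0.5;0.24 -0.87 0 0 0 0.32 0.5;0 0 -1 0 0 0 0.5;0 0 -1 0 0 0 0.5;0 0 -1 0 0 0 0.5;0 0 -1 0 0 0 0.5;0 0 -1 0 0 0 0.5;0 0 -1 0 0 0 0.5;0 0 -1 0 0 0 0.5;0 0 -1 0 0 0 0.5"

```text
t: 17.35
position: [0.4721, -0.3489, 0.0885]
tcp_rot: [0.691, 0.149, -0.691, 0.149]
ft_force: [1.4, 0.0, -0.5]
grip_width: 0.0664
```

step_arm --targets "0 0 -1 0 0 0 0.5;0 0 -1 0 0 0 0.5;0 0 -0.5 0 0 0 0.5;0 0 -0.44 0 0 0 0.5;0 0 0 0 0 0 0.5;0 0 0 0 0 0 -1;0 0 0 0 0 0 -1;0 0 0 0 0 0 -1;0 0 0 0 0 0 -1" --newtons 15

```text
t: 18.25
position: [0.4718, -0.3496, 0.0166]
tcp_rot: [0.692, 0.148, -0.691, 0.149]
ft_force: [0.3, 0.1, 0.5]
grip_width: 0.0374
```

step_arm --targets "0 0 0 0 0 0 -1;0 0 0.4 0 0 0 -1;0 0 0.86 0 0 0 -1;0 0 0.9 0 0 0 -1;0 0 0.9 0 0 0 -1;0 0 0.9 0 0 0 -1;0 0 0.6 0 0 0 -1;0 0 0 0 0 0 -1"

```text
t: 19.05
position: [0.4728, -0.3505, 0.1327]
tcp_rot: [0.692, 0.147, -0.69, 0.15]
ft_force: [1.5, -0.4, -0.9]
grip_width: 0.0339
```

step_arm --targets "0.05 0.6 0 0 0 -0.2 -1;0.06 0.96 0 0 0 -0.2 -1;0.06 0.96 0 0 0 -0.2 -1;0.06 0.96 0 0 0 -0.2 -1;0.06 0.96 0 0 0 -0.2 -1;0.06 0.96 0 0 0 -0.2 -1;0.06 0.96 0 0 0 -0.2 -1;0.06 0.96 0 0 0 -0.2 -1;0.06 0.96 0 0 0 -0.2 -1;0.06 0.96 0 0 0 -0.2 -1;0.06 0.96 0 0 0 -0.2 -1;0.06 0.96 0 0 0 -0.2 -1"

```text
t: 20.25
position: [0.4885, -0.0691, 0.1292]
tcp_rot: [-0.703, -0.075, 0.704, -0.075]
ft_force: [0.4, -0.4, -1.6]
grip_width: 0.034
```

step_arm --targets "0.06 0.96 0 0 0 -0.2 -1;0.06 0.96 0 0 0 -0.2 -1;0.06 0.96 0 0 0 -0.2 -1;0.06 0.96 0 0 0 -0.2 -1;0.06 0.96 0 0 0 -0.2 -1;0.06 0.96 0 0 0 -0.2 -1;0.06 0.96 0 0 0 0 -1;0.06 0.96 0 0 0 0 -1;0.06 0.92 0 0 0 0 -1;0 0.5 0 0 0 0 -1;0 0 0 0 0 0 -1;0 0 0 0 0 0 -1"

```text
t: 21.45
position: [0.5022, 0.1567, 0.1295]
tcp_rot: [-0.706, -0.039, 0.706, -0.039]
ft_force: [0.0, -0.7, -1.3]
grip_width: 0.0338
```

Run:
```python
from fit import *
plan([.5028,.1564,.023],-84)
C=cam("scene");im=robot.grab_frame("scene"); W=robot.grab_frame("wrist"); cv2.imwrite("pics/w5f.png",W)
cv2.imwrite("pics/w5.png",cv2.resize(np.hstack([W,cv2.resize(im[190:400,190:400],(420,420))]),None,fx=.8,fy=.8))
```

```text
d [ 0.02 -0.01 -4.26] yaw -83.7 turn -0.05507694411824673 tilt x [-0.001 -0.001 -1.   ] j [ 0.17  0.36  1.78 -0.    1.01  1.63] w 0.0338 t 21.45
```

View pics/w5.png

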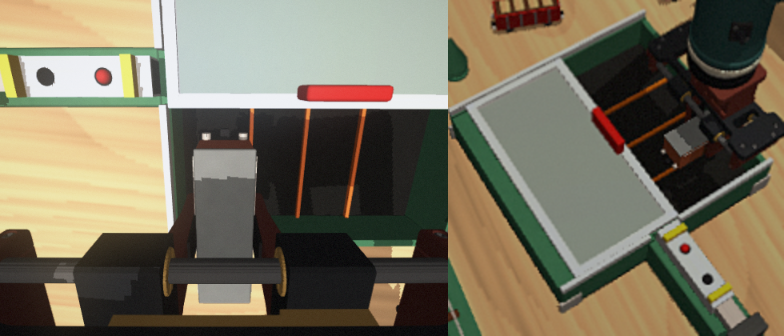

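step_arm --targets "0 0 -0.9 0 0 0 -1;0 0 -0.9 0 0 0 -1;0 0 -0.9 0 0 0 -1;0 0 -0.7 0 0 0 -1;0 0 -0.5 0 0 0 -1;0 0 -0.2 0 0 0 -1;0 0 -0.12 0 0 0 -1;0 0 -0.05 0 0 0 -1;0 0 0 0 0 0 -1"

```text
t: 22.45
position: [0.5033, 0.1573, 0.0236]
tcp_rot: [0.706, 0.039, -0.706, 0.038]
ft_force: [-0.2, 0.4, -0.3]
grip_width: 0.0341
```

step_arm --targets "0 0 0 0 0 0 -0.3;0 0 0 0 0 0 0;0 0 0 0 0 0 0;0 0 0 0 0 0 0;0 0 0.5 0 0 0 0;0 0 1 0 0 0 0;0 0 1 0 0 0 0;0 0 1 0 0 0 0;0 0 1 0 0 0 0;0 0 1 0 0 0 0"

```text
t: 23.45
position: [0.5026, 0.1572, 0.1626]
tcp_rot: [0.706, 0.039, -0.706, 0.038]
ft_force: [-0.5, -0.5, -0.4]
grip_width: 0.0442
```

step_arm --targets "0.168 -0.965 0 0 0 0.131 0;0.168 -0.965 0 0 0 0.131 0;0.168 -0.965 0 0 0 0.131 0;0.168 -0.965 0 0 0 0.131 0.5;0.168 -0.965 0 0 0 0.131 0.5;0.168 -0.965 0 0 0 0.131 0.5;0.168 -0.965 0 0 0 0.131 0.5;0.168 -0.965 0 0 0 0.131 0.5;0.168 -0.965 0 0 0 0.131 0.5;0.168 -0.965 0 0 0 0.131 0.5;0.168 -0.965 0 0 0 0.131 0.5;0.168 -0.965 0 0 0 0.131 0.5"

```text
t: 24.65
position: [0.5532, -0.1333, 0.1616]
tcp_rot: [0.702, 0.087, -0.702, 0.087]
ft_force: [-0.1, 0.4, 0.5]
grip_width: 0.0664
```

step_arm --targets "0.168 -0.965 0 0 0 0.131 0.5;0.168 -0.965 0 0 0 0.131 0.5;0.168 -0.965 0 0 0 0.131 0.5;0.168 -0.965 0 0 0 0.131 0.5;0.168 -0.965 0 0 0 0.131 0.5;0.168 -0.965 0 0 0 0.131 0.5;0.168 -0.965 0 0 0 0.131 0.5;0.168 -0.965 0 0 0 0.131 0.5;0 0 0 0 0 0 0.5;0 0 0 0 0 0 0.5"

```text
t: 25.65
position: [0.5865, -0.3252, 0.1611]
tcp_rot: [0.697, 0.119, -0.697, 0.118]
ft_force: [0.2, -0.6, -0.8]
grip_width: 0.0657
```

Run:
```python
from fit import *
plan([.5867,-.3252,.0165],-70.6)
C=cam("scene");S=robot.grab_frame("scene");cv2.imwrite("pics/s6.png",S)
W=robot.grab_frame("wrist"); cv2.imwrite("pics/w6f.png",W)
cv2.imwrite("pics/w6.png",np.hstack([cv2.resize(W,(400,300)),S[90:390,160:560]]))
```

```text
d [ 0.01 -0.   -5.78] yaw -70.7 turn 0.025572290589047954 tilt x [-0.     0.001 -1.   ] j [-0.61  0.51  1.41  0.    1.21  0.62] w 0.0657 t 25.65
```

View pics/w6.png

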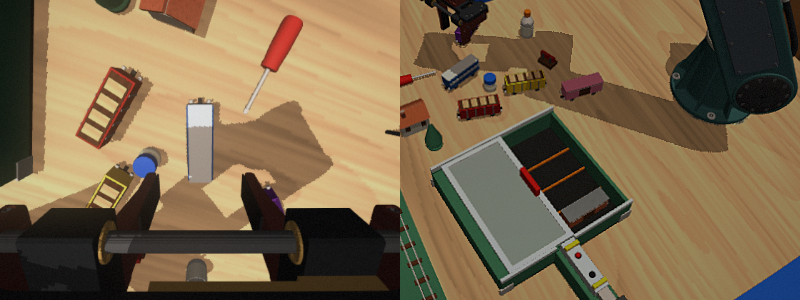

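The brown van stands in the left lane. The blue van lies ahead in the wrist view with its roof at (196..214, 105..182), so I check that against its projection.

Run:
```python
from wag import *
C=cam("wrist"); print(proj([[.5867,-.3252,.05]],C))
W=cv2.imread("pics/w6f.png")
c=top([[189,106],[214,105],[212,181],[187,181]],1/1.4,[0,0],C) if 0 else top(np.array([[189,106],[214,105],[212,181],[187,181]])*1.4,1,[0,0],C); print("blue",c)
print("yellow-ish",top(np.array([[104,165],[131,180],[110,212],[88,203]])*1.4,1,[0,0],C)[0],"red",top(np.array([[115,67],[143,80],[107,147],[77,133]])*1.4,1,[0,0],C))
```

```text
[[280.70012181 204.55233895]]
blue (array([ 0.58778131, -0.32474429]), np.float64(17.879876864303), np.float64(0.1008447043525173), np.float64(0.03207022472913644))
yellow-ish [ 0.48472484 -0.2266747 ] red (array([ 0.59565296, -0.20465418]), np.float64(-14.97243813887483), np.float64(0.09738889769159106), np.float64(0.037405862615848766))
```

step_arm --targets "0 0 -0.9 0 0 0 0.25;0 0 -1 0 0 0 0.25;0 0 -1 0 0 0 0.25;0 0 -1 0 0 0 0.25;0 0 -1 0 0 0 0.25;0 0 -0.5 0 0 0 0.25;0 0 -0.38 0 0 0 0.25;0 0 0 0 0 0 0.25;0 0 0 0 0 0 -1;0 0 0 0 0 0 -1;0 0 0 0 0 0 -1;0 0 0 0 0 0 -1"

```text
t: 26.95
position: [0.5873, -0.3256, 0.0172]
tcp_rot: [0.697, 0.118, -0.697, 0.119]
ft_force: [-0.4, 1.6, 5.2]
grip_width: 0.034
```

step_arm --targets "0 0 0 0 0 0 -1;0 0 0.4 0 0 0 -1;0 0 0.86 0 0 0 -1;0 0 0.9 0 0 0 -1;0 0 0.9 0 0 0 -1;0 0 0.9 0 0 0 -1;0 0 0.6 0 0 0 -1;0 0 0 0 0 0 -1"

```text
t: 27.75
position: [0.5882, -0.3263, 0.1329]
tcp_rot: [0.698, 0.118, -0.696, 0.12]
ft_force: [0.7, -0.4, -1.5]
grip_width: 0.034
```

step_arm --targets "-0.176 0.936 0 0 0 -0.149 -1;-0.176 0.936 0 0 0 -0.149 -1;-0.176 0.936 0 0 0 -0.149 -1;-0.176 0.936 0 0 0 -0.149 -1;-0.176 0.936 0 0 0 -0.149 -1;-0.176 0.936 0 0 0 -0.149 -1;-0.176 0.936 0 0 0 -0.149 -1;-0.176 0.936 0 0 0 -0.149 -1;-0.176 0.936 0 0 0 -0.149 -1;-0.176 0.936 0 0 0 -0.149 -1;-0.176 0.936 0 0 0 -0.149 -1;-0.176 0.936 0 0 0 -0.149 -1"

```text
t: 28.95
position: [0.5328, -0.0434, 0.129]
tcp_rot: [-0.704, -0.064, 0.705, -0.064]
ft_force: [-0.8, -0.9, -1.8]
grip_width: 0.034
```

step_arm --targets "-0.176 0.936 0 0 0 -0.149 -1;-0.176 0.936 0 0 0 -0.149 -1;-0.176 0.936 0 0 0 -0.149 -1;-0.176 0.936 0 0 0 -0.149 -1;-0.176 0.936 0 0 0 -0.149 -1;-0.176 0.936 0 0 0 -0.149 -1;0 0 0 0 0 0 -1;0 0 0 0 0 0 -1"

```text
t: 29.75
position: [0.5069, 0.0959, 0.1294]
tcp_rot: [-0.706, -0.037, 0.707, -0.037]
ft_force: [-0.1, -0.6, -1.5]
grip_width: 0.0341
```

Run:
```python
from fit import *
plan([.5092,.0947,.0238],-84)
```

```text
d [ 0.09 -0.05 -4.22] yaw -84.0 turn -0.005293333054504501 tilt x [-0.001 -0.    -1.   ] j [ 0.05  0.35  1.8  -0.    1.    1.52] w 0.0341 t 29.75
```

step_arm --targets "0.09 -0.05 -0.9 0 0 0 -1;0 0 -0.9 0 0 0 -1;0 0 -0.9 0 0 0 -1;0 0 -0.7 0 0 0 -1;0 0 -0.4 0 0 0 -1;0 0 -0.25 0 0 0 -1;0 0 -0.12 0 0 0 -1;0 0 -0.05 0 0 0 -1;0 0 0 0 0 0 -1;0 0 0 0 0 0 -0.3;0 0 0 0 0 0 0;0 0 0 0 0 0 0"

```text
t: 30.95
position: [0.5102, 0.0948, 0.025]
tcp_rot: [0.706, 0.037, -0.706, 0.037]
ft_force: [0.8, 0.4, 0.2]
grip_width: 0.0436
```

step_arm --targets "0 0 0 0 0 0 0;0 0 0.5 0 0 0 0;0 0 1 0 0 0 0;0 0 1 0 0 0 0;0 0 1 0 0 0 0;0 0 1 0 0 0 0;0 0 1 0 0 0 0"

```text
t: 31.65
position: [0.5096, 0.0947, 0.1641]
tcp_rot: [0.706, 0.037, -0.706, 0.037]
ft_force: [-0.0, 0.3, 0.1]
grip_width: 0.0438
```

step_arm --targets "-0.18 -0.9 0.1 0 0 -0.3 0;-0.18 -0.9 0.1 0 0 -0.3 0;-0.18 -0.9 0.1 0 0 -0.3 0.25;-0.18 -0.9 0.1 0 0 -0.3 0.25;-0.18 -0.9 0.1 0 0 -0.3 0.25;-0.18 -0.9 0.1 0 0 -0.3 0.25;-0.18 -0.9 0.1 0 0 -0.3 0.25;-0.18 -0.9 0.1 0 0 -0.3 0.25;-0.18 -0.9 0.1 0 0 -0.3 0.25;-0.18 -0.9 0.1 0 0 -0.3 0.25;-0.18 -0.9 0.1 0 0 -0.3 0.25;-0.18 -0.9 0.1 0 0 -0.3 0.25"

```text
t: 32.85
position: [0.4554, -0.1762, 0.1932]
tcp_rot: [0.703, -0.075, -0.703, -0.075]
ft_force: [0.1, 0.3, 0.1]
grip_width: 0.0548
```

step_arm --targets "0 -0.9 0.1 0 0 -0.3 0.25;0 -0.9 0.1 0 0 0 0.25;0 0 0 0 0 0 0.25;0 0 0 0 0 0 0.25"

```text
t: 33.25
position: [0.4555, -0.2201, 0.1976]
tcp_rot: [0.702, -0.084, -0.702, -0.084]
ft_force: [-0.5, -0.3, 0.6]
grip_width: 0.0548
```

Run:
```python
from fit import *
plan([.4549,-.223,.0165],-103.7)
C=cam("wrist");W=robot.grab_frame("wrist"); cv2.imwrite("pics/w7f.png",W);np.savez("w7.npz",*C)
S=robot.grab_frame("scene")
o=np.vstack([cv2.resize(W[0:300],None,fx=1,fy=1),cv2.resize(S[190:400,180:460],(560,420))[:300]])
cv2.imwrite("pics/w7.png",o)
```

```text
d [-0.03 -0.11 -7.24] yaw -103.6 turn -0.011672990360148105 tilt x [ 0.  0. -1.] j [-0.59  0.25  1.74  0.    1.15  1.22] w 0.0548 t 33.25
```

View pics/w7.png

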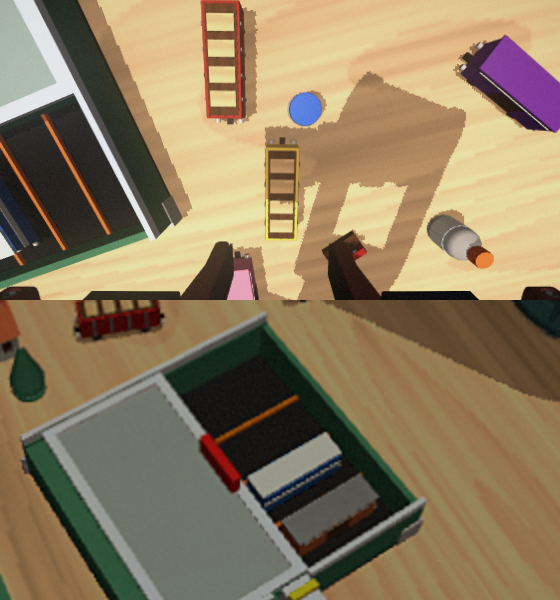

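Blue and brown stand in their lanes. Yellow is at (282,191) and red at (224,58) in the wrist view; the buffer stop at (345,245) is close to the right finger.

Run:
```python
from wag import *
C=tuple(np.load("w7.npz").values())
c=top([[267,143],[299,145],[297,239],[266,239]],1,[0,0],C); print("yellow",c); plan([*c[0],.0165],c[1]-90)
print("red",top([[203,2],[241,2],[243,117],[208,117]],1,[0,0],C))
p,y=st()[1],np.radians(st()[2]); d=np.array([np.cos(y),np.sin(y)])
B=unproj([(325,247),(345,233),(367,248),(345,262)],.02,C)[:,:2]-c[0]; print("buffer rel along jaw/len",(B@d).round(3),(B@[-d[1],d[0]]).round(3))
K=unproj([(240,262),(255,262)],.05,C)[:,:2]-c[0]; print("pink",(K@d).round(3),(K@[-d[1],d[0]]).round(3))
```

```text
yellow (array([ 0.45598376, -0.22253176]), np.float64(-14.459034606239037), np.float64(0.10085376898783162), np.float64(0.03241195171800492))
d [ 0.02 -0.13 -7.23] yaw -103.6 turn -0.18175736061703845 tilt x [-0.     0.001 -1.   ] j [-0.59  0.25  1.74  0.    1.15  1.22] w 0.0547 t 33.35
red (array([ 0.58917231, -0.19985905]), np.float64(-14.771673700947176), np.float64(0.0962355650274754), np.float64(0.033266221028194494))
buffer rel along jaw/len [0.051 0.074 0.101 0.076] [-0.074 -0.056 -0.075 -0.094]
pink [-0.047 -0.03 ] [-0.078 -0.078]
```

step_arm --targets "0.02 -0.13 -0.9 0 0 -0.18 0.25;0 0 -1 0 0 0 0.25;0 0 -1 0 0 0 0.25;0 0 -1 0 0 0 0.25;0 0 -1 0 0 0 0.25;0 0 -1 0 0 0 0.25;0 0 -0.6 0 0 0 0.25;0 0 -0.45 0 0 0 0.25;0 0 -0.24 0 0 0 0.25;0 0 0 0 0 0 0.25;0 0 0 0 0 0 -1;0 0 0 0 0 0 -1"

```text
t: 34.55
position: [0.4569, -0.2239, 0.0181]
tcp_rot: [0.702, -0.089, -0.701, -0.089]
ft_force: [-0.4, -0.6, -0.2]
grip_width: 0.0425
```

step_arm --targets "0 0 0 0 0 0 -1;0 0 0 0 0 0 -1;0 0 0.4 0 0 0 -1;0 0 0.86 0 0 0 -1;0 0 0.9 0 0 0 -1;0 0 0.9 0 0 0 -1;0 0 0.9 0 0 0 -1;0 0 0.6 0 0 0 -1;0 0 0 0 0 0 -1"

```text
t: 35.45
position: [0.4576, -0.2246, 0.1339]
tcp_rot: [0.703, -0.09, -0.7, -0.088]
ft_force: [0.4, -0.0, -0.6]
grip_width: 0.0339
```

step_arm --targets "0.21 0.937 0 0 0 0.373 -1;0.21 0.937 0 0 0 0.373 -1;0.21 0.937 0 0 0 0.373 -1;0.21 0.937 0 0 0 0.373 -1;0.21 0.937 0 0 0 0.373 -1;0.21 0.937 0 0 0 0.373 -1;0.21 0.937 0 0 0 0.373 -1;0.21 0.937 0 0 0 0.373 -1;0.21 0.937 0 0 0 0.373 -1;0.21 0.937 0 0 0 0.373 -1;0.21 0.937 0 0 0 0.373 -1;0 0 0 0 0 0 -1"

```text
t: 36.65
position: [0.5138, 0.0362, 0.1307]
tcp_rot: [-0.706, -0.039, 0.706, -0.038]
ft_force: [-0.5, -0.7, -1.8]
grip_width: 0.0337
```

Run:
```python
from fit import *
plan([.5156,.0331,.0245],-84)
```

```text
d [ 0.07 -0.13 -4.25] yaw -83.8 turn -0.04153205284439139 tilt x [-0.001  0.001 -1.   ] j [-0.06  0.35  1.8   0.    1.    1.4 ] w 0.0337 t 36.65
```

step_arm --targets "0.07 -0.13 -0.9 0 0 0 -1;0 0 -0.9 0 0 0 -1;0 0 -0.9 0 0 0 -1;0 0 -0.7 0 0 0 -1;0 0 -0.4 0 0 0 -1;0 0 -0.25 0 0 0 -1;0 0 -0.12 0 0 0 -1;0 0 -0.07 0 0 0 -1;0 0 0 0 0 0 -1;0 0 0 0 0 0 -0.3;0 0 0 0 0 0 0;0 0 0 0 0 0 0"

```text
t: 37.85
position: [0.5162, 0.0309, 0.0258]
tcp_rot: [0.706, 0.037, -0.706, 0.037]
ft_force: [0.3, 0.5, -0.7]
grip_width: 0.0433
```

step_arm --targets "0 0 0 0 0 0 0;0 0 0.5 0 0 0 0;0 0 1 0 0 0 0;0 0 1 0 0 0 0;0 0 1 0 0 0 0;0 0 1 0 0 0 0;0 0 1 0 0 0 0"

```text
t: 38.55
position: [0.5157, 0.0309, 0.1649]
tcp_rot: [0.706, 0.037, -0.706, 0.037]
ft_force: [1.0, -0.4, -0.5]
grip_width: 0.0439
```

step_arm --targets "0.29 -0.93 0 0 0 -0.41 0;0.29 -0.93 0 0 0 -0.41 0;0.29 -0.93 0 0 0 -0.41 0.25;0.29 -0.93 0 0 0 -0.41 0.25;0.29 -0.93 0 0 0 -0.41 0.25;0.29 -0.93 0 0 0 -0.41 0.25;0.29 -0.93 0 0 0 -0.41 0.25;0.29 -0.93 0 0 0 -0.41 0.25;0.29 -0.93 0 0 0 -0.41 0.25;0.29 -0.93 0 0 0 -0.41 0.25;0 0 0 0 0 0 0.25;0 0 0 0 0 0 0.25"

```text
t: 39.75
position: [0.588, -0.2016, 0.1634]
tcp_rot: [-0.701, 0.089, 0.701, 0.089]
ft_force: [-0.3, 0.7, -0.9]
grip_width: 0.0545
```

Run:
```python
from fit import *
plan([.589,-.2,.0165],-104.6)
C=cam("wrist");W=robot.grab_frame("wrist"); cv2.imwrite("pics/w8f.png",W);np.savez("w8.npz",*C)
S=robot.grab_frame("scene")
cv2.imwrite("pics/w8.png",np.vstack([W[0:300],cv2.resize(S[190:400,180:460],(560,420))[:300]]))
```

```text
d [ 0.04  0.06 -5.87] yaw -104.5 turn -0.024101105952516376 tilt x [ 0.     0.001 -1.   ] j [-0.44  0.45  1.53  0.    1.17  1.38] w 0.0545 t 39.75
```

View pics/w8.png

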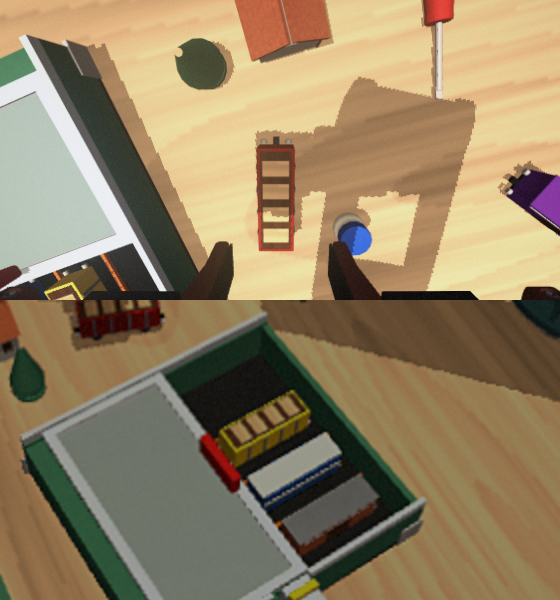

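Run:
```python
from wag import *
C=tuple(np.load("w8.npz").values())
c=top([[257,144],[295,144],[294,250],[259,250]],1,[0,0],C); print("red",c); plan([*c[0],.0165],c[1]-90)
```

```text
red (array([ 0.59299805, -0.19924473]), np.float64(-14.481847114972132), np.float64(0.1012414180575512), np.float64(0.03354047620459684))
d [ 0.21  0.05 -5.87] yaw -104.4 turn -0.014554530709540358 tilt x [-0.001  0.001 -1.   ] j [-0.44  0.44  1.53  0.    1.17  1.38] w 0.0548 t 39.85
```

step_arm --targets "0.16 0.05 -0.9 0 0 0 0.25;0 0 -1 0 0 0 0.25;0 0 -1 0 0 0 0.25;0 0 -1 0 0 0 0.25;0 0 -1 0 0 0 0.25;0 0 -0.6 0 0 0 0.25;0 0 -0.35 0 0 0 0.25;0 0 0 0 0 0 0.25;0 0 0 0 0 0 -1;0 0 0 0 0 0 -1;0 0 0 0 0 0 -1;0 0 0 0 0 0 -1"

```text
t: 41.05
position: [0.5932, -0.2005, 0.0178]
tcp_rot: [0.702, -0.089, -0.701, -0.089]
ft_force: [0.8, 1.2, 6.0]
grip_width: 0.0338
```

step_arm --targets "0 0 0 0 0 0 -1;0 0 0.4 0 0 0 -1;0 0 0.86 0 0 0 -1;0 0 0.9 0 0 0 -1;0 0 0.9 0 0 0 -1;0 0 0.9 0 0 0 -1;0 0 0.6 0 0 0 -1;0 0 0 0 0 0 -1"

```text
t: 41.85
position: [0.5938, -0.2013, 0.1334]
tcp_rot: [0.703, -0.09, -0.7, -0.088]
ft_force: [-0.3, -0.5, -1.2]
grip_width: 0.034
```

Run:
```python
from fit import *
plan([.5221,-.0286,.0245],-84)
```

```text
d [-2.87  6.91 -4.36] yaw -104.5 turn 4.0918738699545205 tilt x [ 0.004 -0.002 -1.   ] j [-0.44  0.48  1.55 -0.    1.11  1.39] w 0.034 t 41.85
```

step_arm --targets "-0.36 0.865 0 0 0 0.51 -1;-0.36 0.865 0 0 0 0.51 -1;-0.36 0.865 0 0 0 0.51 -1;-0.36 0.865 0 0 0 0.51 -1;-0.36 0.865 0 0 0 0.51 -1;-0.36 0.865 0 0 0 0.51 -1;-0.36 0.865 0 0 0 0.51 -1;-0.36 0.865 0 0 0 0.51 -1;0 0 0 0 0 0 -1;0 0 0 0 0 0 -1"

```text
t: 42.85
position: [0.5199, -0.0273, 0.1302]
tcp_rot: [-0.706, -0.037, 0.706, -0.037]
ft_force: [-0.6, 0.4, -1.1]
grip_width: 0.0338
```

Run:
```python
from fit import *
plan([.5221,-.0286,.0245],-84)
```

```text
d [ 0.09 -0.05 -4.23] yaw -84.0 turn 0.006207273953043569 tilt x [-0.001 -0.    -1.   ] j [-0.19  0.35  1.79 -0.    1.    1.28] w 0.0338 t 42.85
```

step_arm --targets "0.09 -0.05 -0.9 0 0 0 -1;0 0 -0.9 0 0 0 -1;0 0 -0.9 0 0 0 -1;0 0 -0.7 0 0 0 -1;0 0 -0.4 0 0 0 -1;0 0 -0.25 0 0 0 -1;0 0 -0.12 0 0 0 -1;0 0 -0.05 0 0 0 -1;0 0 0 0 0 0 -1;0 0 0 0 0 0 -0.3;0 0 0 0 0 0 0;0 0 0 0 0 0 0"

```text
t: 44.05
position: [0.523, -0.0287, 0.0256]
tcp_rot: [0.707, 0.037, -0.706, 0.037]
ft_force: [-0.6, -0.0, 0.1]
grip_width: 0.0435
```

step_arm --targets "0 0 0 0 0 0 0;0 0 0.5 0 0 0 0;0 0 1 0 0 0 0;0 0 1 0 0 0 0;0 0 1 0 0 0 0;0 0 1 0 0 0 0;0 0 1 0 0 0 0;-0.6 0.7 1 0 0 0 0;-0.6 0.7 1 0 0 0 0;-0.6 0.7 1 0 0 0 0;-0.6 0.7 1 0 0 0 0;-0.6 0.7 1 0 0 0 0"

```text
t: 45.25
position: [0.4464, 0.0595, 0.2895]
tcp_rot: [0.706, 0.037, -0.706, 0.037]
ft_force: [0.5, -0.8, -0.2]
grip_width: 0.0441
```

step_arm --targets "0 0 0 0 0 0 -0.2;0 0 0 0 0 0 -0.2;0 0 0 0 0 0 -0.2"

```text
t: 45.55
position: [0.4474, 0.0584, 0.287]
tcp_rot: [-0.706, -0.037, 0.706, -0.037]
ft_force: [0.8, -0.9, -0.1]
grip_width: 0.0353
```

Run:
```python
from fit import *
plan([.5,.06,.3],-84)
C=cam("wrist");W=robot.grab_frame("wrist"); cv2.imwrite("pics/w9f.png",W);np.savez("w9.npz",*C)
crop(W,60,0,400,290,2,"pics/w9.png")
```

```text
d [2.11 0.07 0.52] yaw -84.1 turn 0.013778266437506658 tilt x [-0.001 -0.    -1.   ] j [-0.02  0.08  1.72 -0.    1.34  1.44] w 0.0353 t 45.55
```

View pics/w9.png

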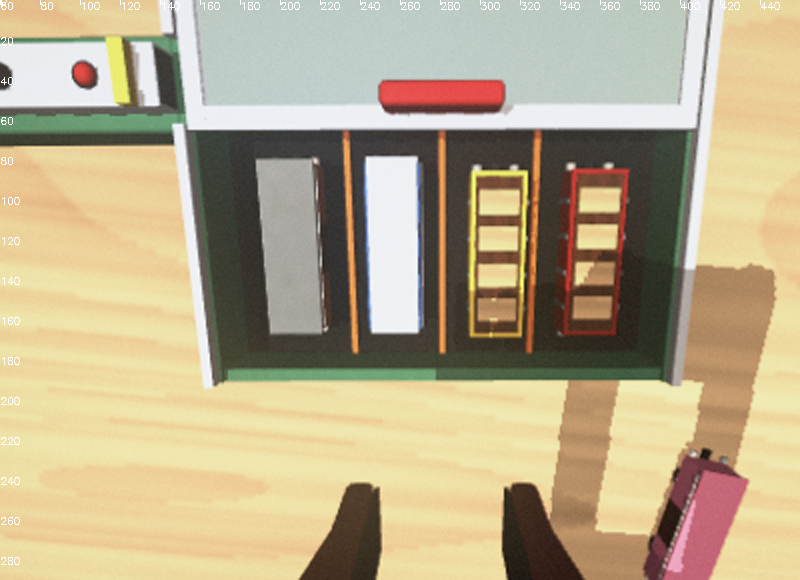

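All four wagons stand in separate lanes. I check the offsets numerically and locate the fin, at about (281,47) full-frame.

Run:
```python
from wag import *
C=tuple(np.load("w9.npz").values()); q=(.590,.072,.104)
def inv(P): c,s=np.cos(q[2]),np.sin(q[2]); d=np.asarray(P)[:2]-q[:2]; return np.array([c*d[0]+s*d[1]+.078,-s*d[0]+c*d[1]])
for n,p in dict(brown=[[256,159],[314,158],[322,332],[270,334]],blue=[[365,157],[419,157],[421,332],[370,333]],
 yellow=[[471,171],[527,171],[522,336],[470,336]],red=[[573,170],[628,170],[616,335],[564,335]]).items():
    c,a,l,w=top(p,2,[60,0],C,.056); print(n,"lane xy",inv(c).round(4),"dyaw",(a-5.96).round(1))
for p in ([346,132],[355,352],[442,132],[442,352],[537,132],[530,352]): print("rib",inv(unproj([np.array(p)/2+[60,0]],.012,C)[0]).round(4))
f=unproj([np.array([441,90])/2+[60,0]],.103,C)[0]; print("fin",f.round(4),inv(f)); plan([*c2w(q,[.0054,0]),.081],5.96)
```

```text
brown lane xy [0.0007 0.092 ] dyaw -0.4
blue lane xy [0.0011 0.0289] dyaw -0.2
yellow lane xy [-0.0039 -0.0346] dyaw 0.4
red lane xy [-0.0034 -0.0946] dyaw 0.3
rib [0.072  0.0612]
rib [-0.0724  0.0614]
rib [ 0.0719 -0.0008]
rib [-0.0725 -0.0007]
rib [ 0.0718 -0.0621]
rib [-0.0726 -0.0635]
fin [0.5921 0.0723 0.103 ] [8.00940980e-02 4.68783044e-05]
d [ 5.92  0.57 -8.23] yaw -84.1 turn -17.990042608484305 tilt x [-0.002 -0.    -1.   ] j [-0.02  0.08  1.72 -0.    1.34  1.44] w 0.0355 t 45.6
```

step_arm --targets "0.33 0.03 -0.1 0 0 1 -0.2;0.33 0.03 -0.1 0 0 1 -0.2;0.33 0.03 -0.1 0 0 1 -0.2;0.33 0.03 -0.1 0 0 1 -0.2;0.33 0.03 -0.1 0 0 1 -0.2;0.33 0.03 -0.1 0 0 1 -0.2;0.33 0.03 -0.1 0 0 1 -0.2;0.33 0.03 -0.1 0 0 1 -0.2;0.33 0.03 -0.1 0 0 1 -0.2;0.33 0.03 -0.1 0 0 1 -0.2;0.33 0.03 -0.1 0 0 1 -0.2;0.33 0.03 -0.1 0 0 1 -0.2"

```text
t: 46.8
position: [0.5467, 0.067, 0.2559]
tcp_rot: [-0.592, -0.386, 0.594, -0.385]
ft_force: [-0.3, -0.3, 0.0]
grip_width: 0.0352
```

step_arm --targets "0.33 0.04 -0.5 0 0 1 -0.2;0.33 0.04 -0.5 0 0 1 -0.2;0.33 0.04 -0.5 0 0 1 -0.2;0.33 0.04 -0.5 0 0 1 -0.2;0.33 0.04 -0.5 0 0 1 -0.2;0.25 0.02 -0.5 0 0 1 -0.2;0 0 0 0 0 0 -0.2;0 0 0 0 0 0 -0.2"

```text
t: 47.6
position: [0.5935, 0.0728, 0.1814]
tcp_rot: [0.474, 0.525, -0.475, 0.524]
ft_force: [0.4, -0.6, 0.6]
grip_width: 0.0351
```

Run:
```python
from fit import *
plan([.594,.073,.0805],5.96)
```

```text
d [ 0.02  0.01 -4.04] yaw 5.8 turn 0.038413606719205975 tilt x [-0.003 -0.    -1.   ] j [ 0.01  0.4   1.56 -0.    1.19 -0.09] w 0.0351 t 47.6
```

step_arm --targets "0 0 -0.9 0 0 0 -0.2;0 0 -0.9 0 0 0 -0.2;0 0 -0.9 0 0 0 -0.2;0 0 -0.7 0 0 0 -0.2;0 0 -0.4 0 0 0 -0.2;0 0 -0.2 0 0 0 -0.2;0 0 0 0 0 0 -0.2;0 0 0 0 0 0 -1;0 0 0 0 0 0 -1;0 0 0 0 0 0 -1;0 0 0 0 0 0 -1"

```text
t: 48.7
position: [0.593, 0.0732, 0.0831]
tcp_rot: [0.473, 0.526, -0.474, 0.525]
ft_force: [-4.5, -0.8, 6.1]
grip_width: 0.0117
```

step_arm --targets "-0.1 -0.01 0 0 0 0 -1;-0.3 -0.03 0 0 0 0 -1;-0.5 -0.052 0 0 0 0 -1;-0.6 -0.062 0 0 0 0 -1;-0.6 -0.062 0 0 0 0 -1;-0.6 -0.062 0 0 0 0 -1;-0.6 -0.062 0 0 0 0 -1;-0.6 -0.062 0 0 0 0 -1;-0.6 -0.062 0 0 0 0 -1;-0.6 -0.062 0 0 0 0 -1;-0.5 -0.052 0 0 0 0 -1;-0.1 -0.01 0 0 0 0 -1"

```text
t: 49.9
position: [0.4501, 0.0581, 0.0831]
tcp_rot: [0.473, 0.525, -0.473, 0.526]
ft_force: [1.6, -2.5, 2.2]
grip_width: 0.0119
```

step_arm --targets "-0.1 -0.01 0 0 0 0 -1;-0.1 -0.01 0 0 0 0 -1;0 0 0 0 0 0 -1"

```text
t: 50.2
position: [0.4488, 0.0579, 0.0831]
tcp_rot: [0.474, 0.524, -0.472, 0.526]
ft_force: [4.2, -1.5, 2.2]
grip_width: 0.0121
```

step_arm --targets "-0.1 -0.01 0 0 0 0 -1;-0.1 -0.01 0 0 0 0 -1;0 0 0 0 0 0 -1;0 0 0 0 0 0 -1"

```text
t: 50.6
position: [0.4488, 0.0579, 0.0833]
tcp_rot: [0.477, 0.522, -0.47, 0.528]
ft_force: [15.9, 0.8, -11.7]
grip_width: 0.0116
```

step_arm --targets "0.2 0.02 0 0 0 0 -1;0 0 0 0 0 0 -0.2;0 0 0 0 0 0 -0.2;0 0 0 0 0 0 -0.2;0 0 0 0 0 0 -0.2;0 0 0.8 0 0 0 -0.2;0 0 1 0 0 0 -0.2;0 0 1 0 0 0 -0.2;0 0 1 0 0 0 -0.2;0.6 0.86 0 0 0 0 -1;0.6 0.86 0 0 0 0 -1;0.6 0.86 0 0 0 0 -1"

```text
t: 51.8
position: [0.4916, 0.1233, 0.1779]
tcp_rot: [0.474, 0.525, -0.474, 0.525]
ft_force: [0.5, -0.6, 0.3]
grip_width: 0.0146
```

step_arm --targets "0.6 0.86 0 0 0 0 -1;0.6 0.86 0 0 0 0 -1;0.6 0.86 0 0 0 0 -1;0.6 0.86 0 0 0 0 -1;0.6 0.86 0 0 0 0 -1;0.6 0.86 0 0 0 0 -1;0 0 0 0 0 0 -1;0 0 0 0 0 0 -1"

```text
t: 52.6
position: [0.5807, 0.2515, 0.177]
tcp_rot: [0.473, 0.526, -0.474, 0.525]
ft_force: [-0.3, 0.3, 0.3]
grip_width: 0.0003
```

Run:
```python
from fit import *
plan([.5836,.2522,.105],5.96)
C=cam("scene");S=robot.grab_frame("scene");cv2.imwrite("pics/s10.png",S)
# cover front-frame check against initial image
a=cv2.imread("pics/scene0.png").astype(int); d=np.abs(S.astype(int)-a).sum(2)
m=lambda im:(im[...,2]>110)&(im[...,1]<80)&(im[...,0]<80)
for im in (a,S.astype(int)):
    k=m(im); k[:220]=0;k[265:]=0;k[:,:325]=0;k[:,365:]=0; v,u=np.nonzero(k); print(u.mean(),v.mean(),len(u))
```

```text
d [ 0.12  0.03 -2.88] yaw 6.0 turn -0.007127396408569098 tilt x [-0.002 -0.001 -1.   ] j [ 0.3   0.45  1.49 -0.    1.21  0.2 ] w 0.0003 t 52.6
345.0701754385965 236.99122807017545 114
nan nan 0<stdin>:8: RuntimeWarning: Mean of empty slice.
  ret = ret.dtype.type(ret / rcount)
```

Run:
```python
from fit import *
S=robot.grab_frame("side"); cv2.imwrite("pics/sd10.png",S); a=cv2.imread("pics/side0.png")
for im in (a.astype(int),S.astype(int)):
    k=(im[...,2]>90)&(im[...,1]<70)&(im[...,0]<70); k[:165]=0;k[205:]=0;k[:,:235]=0;k[:,340:]=0; v,u=np.nonzero(k); print(u.mean() if len(u) else 0,v.mean() if len(v) else 0,len(u))
```

```text
252.1038961038961 184.54545454545453 77
251.97674418604652 184.7093023255814 86
```

step_arm --targets "0.12 0.03 -0.9 0 0 0 -1;0 0 -0.9 0 0 0 -1;0 0 -0.6 0 0 0 -1;0 0 -0.4 0 0 0 -1;0 0 -0.2 0 0 0 -1;0 0 -0.12 0 0 0 -1;0 0 -0.1 0 0 0 -1;0 0 0 0 0 0 -1"

```text
t: 53.5
position: [0.585, 0.2528, 0.0975]
tcp_rot: [0.474, 0.525, -0.473, 0.525]
ft_force: [0.2, 0.4, -1.1]
grip_width: 0.0003
```

step_arm --targets "-0.04 0 -0.12 0 0 0 -1;0 0 -0.12 0 0 0 -1;0 0 -0.1 0 0 0 -1;0 0 -0.05 0 0 0 -1;0 0 -0.05 0 0 0 -1;0 0 0 0 0 0 -1;0 0 0 0 0 0 -1"

```text
t: 54.2
position: [0.5844, 0.2527, 0.0882]
tcp_rot: [0.474, 0.525, -0.473, 0.526]
ft_force: [-2.7, 0.4, 16.1]
grip_width: 0.0003
```

step_arm --targets "0.02 -0.2 0.02 0 0 0 -1;0.02 -0.2 0 0 0 0 -1;0.02 -0.2 0 0 0 0 -1;0.02 -0.2 0.05 0 0 0 -1;0.02 -0.2 0.05 0 0 0 -1;0.02 -0.2 0.02 0 0 0 -1;0.02 -0.2 0 0 0 0 -1;0 0 0 0 0 0 -1"

```text
t: 55.0
position: [0.5866, 0.217, 0.0891]
tcp_rot: [0.473, 0.525, -0.474, 0.525]
ft_force: [0.2, -1.0, -0.2]
grip_width: 0.0006
```

step_arm --targets "0.02 -0.15 0 0 0 0 -1;0.02 -0.15 0 0 0 0 -1;0.01 -0.1 0 0 0 0 -1;0.01 -0.08 0 0 0 0 -1;0 -0.04 0 0 0 0 -1;0 -0.04 0 0 0 0 -1;0 0 0 0 0 0 -1;0 0 0 0 0 0 -1"

```text
t: 55.8
position: [0.5879, 0.2057, 0.0894]
tcp_rot: [0.474, 0.526, -0.473, 0.524]
ft_force: [-2.1, 10.4, -1.7]
grip_width: 0.0007
```

step_arm --targets "0 0.2 0 0 0 0 -1;0 0.05 0.6 0 0 0 -1;0 0 1 0 0 0 -1;0 0 1 0 0 0 -1;0 0 1 0 0 0 -1;-0.3 -1 1 0 0 0 -1;-0.3 -1 1 0 0 0 -1;-0.3 -1 1 0 0 0 -1;-0.3 -1 0.5 0 0 0 -1;-0.3 -1 0 0 0 0 -1;-0.3 -1 0 0 0 0 -1;-0.3 -1 0 0 0 0 -1"

```text
t: 57.0
position: [0.5358, 0.033, 0.2677]
tcp_rot: [0.473, 0.525, -0.474, 0.526]
ft_force: [0.4, 0.3, 0.1]
grip_width: 0.0006
```

step_arm --targets "0 -1 0 0 0 0 -1;0 -1 0 0 0 0 -1;0 -1 0 0 0 0 -1;0 -1 0 0 0 0 -1;0 -1 0 0 0 0 -1;0 -1 0 0 0 0 -1;0 -1 0 0 0 0 -1;0 -1 0 0 0 0 -1;0 -1 0 0 0 0 -1;0 0 0 0 0 0 -1;0 0 0 0 0 0 -1"

```text
t: 58.1
position: [0.5358, -0.1907, 0.2672]
tcp_rot: [0.474, 0.525, -0.474, 0.525]
ft_force: [-0.5, 0.1, -0.4]
grip_width: 0.0002
```

Run:
```python
from fit import *
S=robot.grab_frame("scene"); crop(S,185,95,220,300,2,"pics/s11.png"); cv2.imwrite("pics/s11f.png",S)
a=cv2.imread("pics/scene0.png").astype(int)
for im in (a,S.astype(int)):
    m=(im[...,2]>110)&(im[...,1]<80)&(im[...,0]<80)
    for y0,y1,x0,x1 in ((215,265,325,365),(335,356,328,350)):
        v,u=np.nonzero(m[y0:y1,x0:x1]); print((u.mean()+x0,v.mean()+y0,len(u)) if len(u) else None)
    g=(im[...,2]>130)&(im[...,1]>110)&(im[...,0]<80)
    v,u=np.nonzero(g[300:370,300:370]); print("collars",u.mean(),v.mean(),len(u))
```

```text
(np.float64(345.0701754385965), np.float64(236.99122807017545), 114)
(np.float64(337.73333333333335), np.float64(344.3333333333333), 15)
collars 49.63380281690141 44.08169014084507 710
(np.float64(344.9911504424779), np.float64(237.04424778761063), 113)
(np.float64(337.61538461538464), np.float64(344.38461538461536), 13)
collars 44.303355704697985 48.028187919463086 745
```

View pics/s11.png

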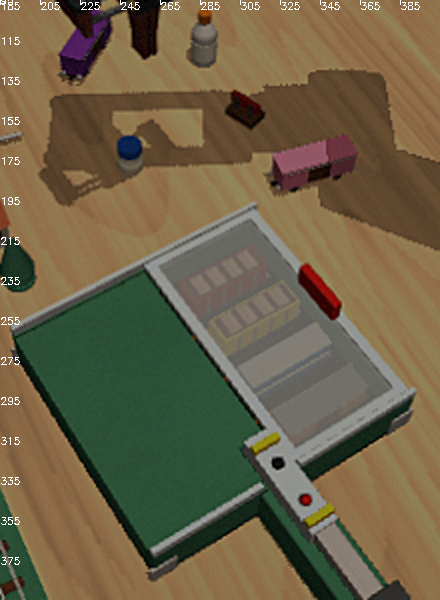

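The cover is shut with all four wagons inside, the tube is run out, and the red button is up in the outer hole at (338,344), just as at the start. I'm handing the job in.

```bash
python3 -c "
from cell import robot
o=robot.observe(); print(o['t'],o['ft_force']); print(robot.sign_off())"
```

```text
58.15 [-1.14110067 -0.452777   -1.0096979 ]
the job is handed in; nothing more can be done
None
```

All four wagons are standing in the stock case, one to a lane, with the cover shut and locked. I handed the job in at 58 s; the sign-off gave no verdict.

- **Unlock and open:** I pressed the button and drew the tube back to its next hole, where a picture showed the button popped up. I then slid the cover about 145 mm to its stop.
- **Wagons:** I placed brown, blue, yellow and red in the lanes at case y = +93, +31, −31 and −93 mm. With the cover still open, I measured each within about 4 mm of its lane line and of the middle, and within 0.5° of lengthwise. The yellow wagon was about 35 mm from where I first measured it, so I measured it again before grasping.
- **Close and lock:** I slid the cover back to its stop, pressed the button and ran the tube out until it stopped at about 10 N.
- **Final check:** The fin and button are within 0.2 pixel of where they were at the start, and the button is up in the outer hole. I judged the button height and tube position from pictures and felt stops, because the joint values cannot be read.
- **One check that differed:** The average position of the yellow pixels on the collars is about 5 pixels off the start. The yellow wagon probably causes this, as it now lies inside that search window. The picture itself shows the tube fully out.
- **Other things on the table:** I noticed none moved, and no contact with any of them was planned or felt.

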